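# Lock the dosing unit's cover

### The arm

A 6-joint arm with a two-finger parallel gripper is mounted at the origin on the work surface. World frame = base frame: x ahead of the robot, y to its left, z up, the work surface at z = 0. Lengths are in m, angles in rad, forces in N, time in s.
With the tool pointing down it reaches from about 0.425 to 0.95 m from the base axis. Payload 14.7 kg.
Tool frame: the origin (TCP) lies midway between the tips of the shut fingers; the grasp point (between the pads) lies tcp_to_grasp behind it (tcp_to_grasp is the distance from the TCP to the grasp point, in m); x points along the fingers, y is the direction in which the jaws open and shut, and the axes are right-handed (so a half turn about x gives the same grasp; the last joint's range is limited). The gripper opens to 85 mm and grips with 20 to 120 N. Pads are 22 mm wide; open, the fingers measure 114 mm over their backs; the gripper's body (76 mm by 85 mm) begins 54 mm behind the grasp point. The pads swing forward as they close: fully open they stand 13 mm farther back than shut.
Start: joints at [1.246, 0.48, 1.596, -0, 1.065, -0.047], TCP at [0.178, 0.625, 0.231] pointing down, gripper open.
Joint ranges: [-2.75, 2.75], [-0.82, 2.05], [0.23, 2.67], [-1.56, 4.7], [0.09, 2.69], [-2.92, 2.92]. Speed limits (rad/s): [1.89, 1.89, 2.39, 3.01, 3.01, 3.01].

### API

Orientations are given as a rotation vector (axis times angle).
In Python, from cell import * gives the robot as it stands.
- The arm moves only by the tool play_rows, never from a script. Its arguments are lists of equal length, an entry for each row: "delta_rot": the turn, a rotation vector about the tool's x, y, z each as a share of 2 pi rad, from -1 to 1, a list of three; "slide": the shift along the tool's x, y, z each as a share of 0.1 m, from -1 to 1, a list of three; "jaw": the opening, from -1 (shut) to 1 (fully open). In form: {"delta_rot": [[rx, ry, rz], ...], "slide": [[x, y, z], ...], "jaw": [jaw, ...]}. A call has 1 to 12 rows; each row is the pose to reach, as a shift and turn from the pose commanded when the call began, along the tool's axes at that moment, turning the shorter way round; what a row does not reach only later rows make up. A row lasts 1/8 s, in which the tool goes at most 62.5 mm and 10.7 degrees, less where a joint would pass 70% of its speed; a pose out of reach is approached as far as the arm can. A call with a number of a shift or a turn outside -1 to 1 is refused whole. A call with a gripper value outside its range is refused whole. The fingers move at their own pace and stop on an object; "squeeze" is the grip in N (left out, the last holds). Time passes only in rows, so rows that repeat a pose let the fingers close. It gives the time, the measured TCP pose, the force and the opening at its end, in the units of the state.
- sense(): the state, without advancing time (a new reading comes with each control period).
- get_image(name): name is "scene" or "top"; returns a dict with "img" (480x640x3 uint8, red, green, blue), "vertical_fov" (degrees; the focal length in pixels is half the picture's height over the tangent of half this angle, whatever the lens; pixels are square), "cx", "cy" (the principal point, pixels), "camera_from_world" (4x4, takes a point from world to camera coordinates). Camera axes: x right, y down, z forward; pixel columns grow to the right and rows downward; lengths in m; the calibration is good to about 2 mm. A picture is of the moment at which its call begins. There is no depth.
- hand_in(): hands the job in, once; it reports no verdict.
The state is a dict: "clock": time; "joint_positions": joint angles; "dq": joint speeds; "effort": joint torques, N m; "ee_pos": TCP position; "orientation": TCP orientation; "wrist_force": force on the tool from outside, world axes, zero at the start; "moment": the same for the moment, N m; "width": opening from 0.0 (shut) to 1.0 (fully open).
Only numpy, scipy, OpenCV 4.12 (cv2) and the standard library are available. Lean on these libraries where they do the work, as an engineer would, in place of code of your own. Each camera call takes 0.05 s, during which the arm holds its last target.

### The job

Lift the white tub off the dosing unit's cover, keep it upright and set it down gently, flat on a free part of the round tray, without it touching anything standing there. Then take the red key from its holder, put its blade in the slot of the lock in the cover and turn the lock clockwise until it stops. Finally hang the key fully home in its holder again, and leave all the other things standing where they are.

Things in the scene. Friction and masses are not known exactly. Their poses are not given: they have to be found in the camera images.
- unit: dosing unit fixed to the counter, 220 deep (its x) by 180 wide (its y); origin at the centre of its underside, z up. Flat grey cover, top 70 above the counter, over its x from -110 to +50; white control head 120 tall over x from +50 to +110. The cam lock lies in the cover, its axis at x = -35, y = 0, sunk in a round hole of 50 diameter
- cam (a joint): angle of the slotted cam lock in the cover (rad): 0 = open, slot along the unit's x (red line on the cover); grows as the lock turns clockwise seen from above; 1.571 = locked, against a hard stop, slot along the unit's y (green line). Starts between 0 and 0.3. It turns against about 0.06 N m of friction and stays where it is left
- lock_slot (a point): point on the lock's axis at the floor of its slot, 56 above the counter; x axis along the slot, z up (it turns with the lock). Brass head of 43 diameter, its face 13 above this point (1 below the cover's top); slot 9 wide and 13 deep, running right across the head, open at its ends to the wall of the 50 hole
- tub: white lidded food tub with a blue lid, 110 long (its x) by 52 wide (its y) by 70 tall; origin at the centre of its underside, z up; 0.2 to 0.4 kg. Starts standing on the cover, over the lock
- tray: round steel tray fixed on the counter; origin at the centre of its underside, inner floor 5 above that, flat inside radius 163; rim 12 high, 352 over all
- key: lock key standing in its holder. Origin at the centre of its lower (blade) end, z up to the handle, x along the blade and the flat handle. Steel blade 30 wide (x) by 5 thick (y), from 0 to 24 (its lowest 6 only 3 thick); shank 13 in diameter to 50; round collar 50 in diameter from 50 to 56; flat red handle 60 wide (x) by 18 thick (y) from 56 to 116. About 0.13 kg
- key_tip (a point): centre of the key's blade end (the key's origin)
- holder: black block fixed on the counter, 80 (its x) by 56 (its y) by 58 tall, with an upright through slot 40 (x) by 15 (y) in its middle; the key hangs in it by its collar, which rests on the top, blade end 8 above the counter, blade along x. Origin at the centre of its underside
- brush_grip (a point): handle of a green brush, 180 long, lying across, on the counter beyond the key holder
- cup: blue plastic cup, open at the top, 68 wide at the rim, 80 tall; starts on the tray; origin at the centre of its underside
- jar: amber glass jar with white cap, 66 in diameter, 90 tall; starts on the tray; origin at the centre of its underside
- bottle: red bottle with white cap, 60 in diameter, 120 tall, the tallest thing on the tray; origin at the centre of its underside
- bowl: white bowl, 72 wide at the rim, 45 tall; starts on the tray; origin at the centre of its underside
- canister: green can, 80 in diameter, 110 tall, at the back of the counter; origin at the centre of its underside
- shaker: plain steel cylinder (shaker), 58 in diameter, 75 tall; starts on the tray; origin at the centre of its underside

How it is judged:
On the way, in this order (a step that is already met when the one before it is completed fails the run):
1. the tub stands flat on the tray (horizontal distance between tub and tray below 0.13 m and z of tub in the frame of tray between 0.001 and 0.009 m and angle between tub's own z axis and vertical below 0.06 rad and linear speed of tub below 0.03 m/s), for 0.2 s.
2. the key's blade is in the slot of the lock, not yet turned (below 0.7 rad) (distance between key_tip and lock_slot below 0.011 m and angle between key's own z axis and vertical below 0.15 rad and value of joint cam below 0.7 rad), for 0.1 s.
3. the lock is turned home with the key's blade in its slot (above 1.5 rad) (distance between key_tip and lock_slot below 0.011 m and angle between key's own z axis and vertical below 0.15 rad and value of joint cam above 1.5 rad), for 0.1 s.
At the end, for the whole second after the job is handed in: Lock above 1.5 rad; tub at rest, flat (0.06 rad) on the tray floor (origin 1-9 mm above the tray's, within 130 mm of its centre); key at rest in the holder: within 12 mm of its axis, at most 13 mm above its foot, tilt under 0.1, blade within 0.5 rad of its slot either way (value of joint cam above 1.5 rad and horizontal distance between tub and tray below 0.13 m and z of tub in the frame of tray between 0.001 and 0.009 m and angle between tub's own z axis and vertical below 0.06 rad and linear speed of each of tub, key below 0.02 m/s and horizontal distance between key and holder below 0.012 m and z of key in the frame of holder below 0.013 m and angle between key's own z axis and vertical below 0.1 rad and angle between the x axis of key and the x axis of holder, either way round below 0.5 rad); the robot touches nothing.
It fails at once if the tub touches the cup, jar, bottle, bowl or shaker (contact force between tub and cup above 0.3 N or contact force between tub and jar above 0.3 N or contact force between tub and bottle above 0.3 N or contact force between tub and bowl above 0.3 N or contact force between tub and shaker above 0.3 N).
It fails at once if a bystander is shifted by more than 12 mm (distance of any of cup, jar, bottle, bowl, canister, shaker, brush_grip from where it was at the start of the episode above 0.012 m).
It fails at once if a bystander is tipped (angle between any of cup, jar, bottle, bowl, canister, shaker's own z axis and vertical above 0.2 rad).
It fails at once if the tub is tipped by more than 0.5 rad (angle between tub's own z axis and vertical above 0.5 rad).
It fails at once if the tub is slammed onto the tray (more than 40 N) (contact force between tub and tray above 40 N).
It also fails if it takes over 72 s, if anything falls off the work surface, if the arm or the gripper's body presses on something with over 40 N, if the wrist force passes 120 N, or if a joint passes its speed limit or range.

## Working session

There is one attempt and no reset: what is moved stays moved. The work goes in short steps, Python scripts to look and compute and a tool call to move; the robot and the scene stay as the last step left them, time stands still between calls to the robot, and variables do not carry over. Pictures are saved under pics/ and viewed, and the job is handed in when it is done.

Besides the shell and the picture viewer there is one more tool, called after "Emit:" as a command line: name --argument value ..., lists and objects as JSON in quotes. play_rows: Moves the arm, as the interface text tells. Its arguments: {"type":"object","properties":{"delta_rot":{"type":"array"},"slide":{"type":"array"},"jaw":{"type":"array"},"squeeze":{"type":"number"}},"required":["delta_rot","slide","jaw"]}

```bash
ls; mkdir -p pics; python3 - <<'E'
from cell import *
import cv2,numpy as np
s=sense();print(s)
for n in("scene","top"):
    d=get_image(n);cv2.imwrite(f"pics/{n}0.png",cv2.cvtColor(d["img"],cv2.COLOR_RGB2BGR))
    print(n,d["vertical_fov"],d["cx"],d["cy"],np.round(d["camera_from_world"],4).tolist())
    np.savez(f"{n}0.npz",**d)
import cell;print([x for x in dir(cell) if x[0]!='_'])
try: print(tcp_to_grasp)
except Exception as e: print(e)
E
```

```text
pics
{'clock': 0.0, 'joint_positions': array([ 1.24636829e+00,  4.80841038e-01,  1.59686130e+00, -1.49285656e-06,
        1.06512103e+00, -4.66244682e-02]), 'dq': array([ 1.97857282e-04,  1.17107131e-03, -3.37142974e-05, -1.52327691e-06,
        9.45975851e-04, -1.65315189e-04]), 'effort': array([ 2.41266403e-03, -9.50615788e+01, -4.30214810e+01,  8.98748544e-05,
        1.16190649e-02, -1.57575380e-05]), 'ee_pos': array([0.17812188, 0.62468678, 0.23067112]), 'orientation': array([ 0.21711307,  1.56000038, -0.21901855]), 'wrist_force': array([ 0.04558391,  0.52271924, -0.86568329]), 'moment': array([-0.02447332, -0.02429157, -0.00558228]), 'width': 0.9964833070869282}
scene 45.67977563728938 324.9650761793112 229.56995947552002 [[0.7779, 0.6283, -0.0092, -0.4852], [0.4231, -0.5345, -0.7317, -0.1878], [-0.4646, 0.5653, -0.6816, 1.416], [0.0, 0.0, 0.0, 1.0]]
top 44.1018227942417 317.5540071168175 233.28750681002703 [[0.0272, -0.9996, -0.0011, -0.0098], [-0.9852, -0.0266, -0.1691, 0.5878], [0.169, 0.0057, -0.9856, 1.4109], [0.0, 0.0, 0.0, 1.0]]
['Unreachable', 'get_image', 'hand_in', 'sense', 'tcp_to_grasp']
0.0187
```

View pics/scene0.png

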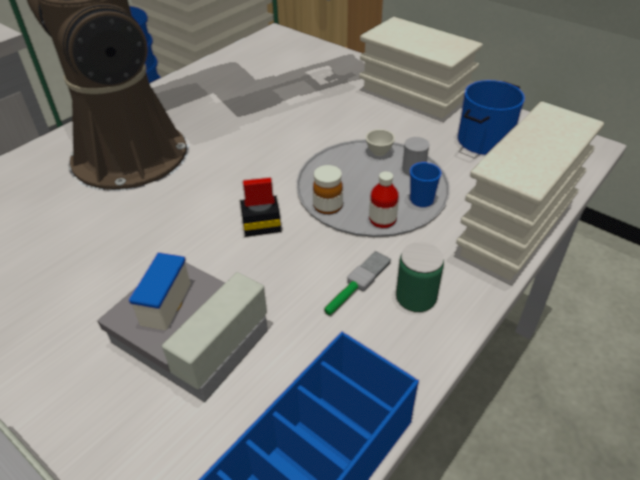

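View pics/top0.png

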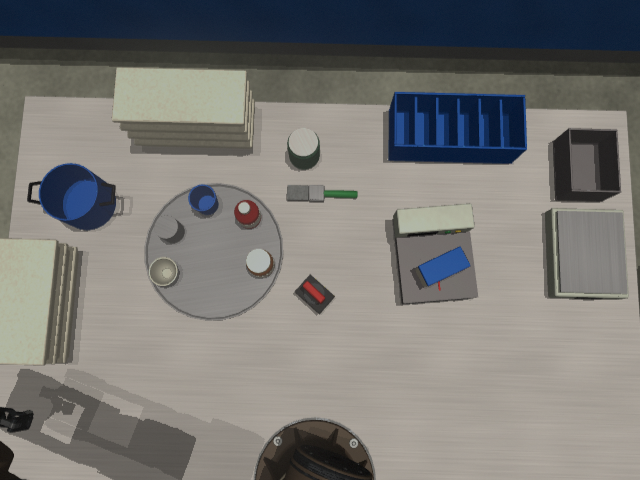

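```bash
cat > h.py <<'E'
import numpy as np,cv2
class Cam:
    def __init__(s,d):
        s.img=d["img"];s.M=np.array(d["camera_from_world"]);s.cx=float(d["cx"]);s.cy=float(d["cy"])
        s.f=s.img.shape[0]/2/np.tan(np.radians(float(d["vertical_fov"]))/2)
        s.hsv=cv2.cvtColor(s.img,cv2.COLOR_RGB2HSV)
    def plane(s,px,z):
        px=np.atleast_2d(np.array(px,float));R=s.M[:3,:3];o=-R.T@s.M[:3,3]
        v=np.c_[(px[:,0]-s.cx)/s.f,(px[:,1]-s.cy)/s.f,np.ones(len(px))]@R
        return o+v*((z-o[2])/v[:,2])[:,None]
    def proj(s,p):
        p=np.atleast_2d(p)@s.M[:3,:3].T+s.M[:3,3]
        return np.c_[s.f*p[:,0]/p[:,2]+s.cx,s.f*p[:,1]/p[:,2]+s.cy]
    def mask(s,lo,hi,box=None):
        m=cv2.inRange(s.hsv,np.array(lo),np.array(hi))
        if box:
            k=np.zeros_like(m);x0,y0,x1,y1=box;k[y0:y1,x0:x1]=255;m&=k
        return m
def big(m):
    c,_=cv2.findContours(m,cv2.RETR_EXTERNAL,cv2.CHAIN_APPROX_NONE)
    return max(c,key=cv2.contourArea)[:,0,:]
def rect(cam,c,z):
    P=cam.plane(c,z)[:,:2]
    r=cv2.minAreaRect((P*1000).astype(np.float32))
    return r
E
python3 - <<'E'
from h import *
t=Cam(np.load("top0.npz"))
def show(n,m,z):
    c=big(m);print(n,len(c),cv2.contourArea(c.reshape(-1,1,2)),"rect",rect(t,c,z)); return c
show("lid",t.mask((100,120,60),(125,255,255),(400,230,490,300)),.14)
show("key",t.mask((0,120,60),(8,255,255),(290,265,345,320))|t.mask((172,120,60),(180,255,255),(290,265,345,320)),.124)
show("holder",t.mask((0,0,0),(180,255,70),(285,265,345,320)),.058)
show("head",t.mask((15,5,150),(60,60,255),(390,200,480,240)),.12)
for n in("top","scene"):
    c=Cam(np.load(n+"0.npz"))
big_=lambda a,b,f:cv2.resize(cv2.cvtColor(t.img,cv2.COLOR_RGB2BGR)[a[1]:b[1],a[0]:b[0]],None,fx=f,fy=f,interpolation=cv2.INTER_CUBIC)
cv2.imwrite("pics/u.png",big_((380,190),(490,315),6)[:600])
cv2.imwrite("pics/u.png",big_((380,190),(490,310),5))
cv2.imwrite("pics/t.png",big_((135,175),(345,325),3.8))
E
```

```text
lid 121 992.5 rect ((504.9367370605469, -285.56402587890625), (50.76915740966797, 110.01239013671875), 26.566944122314453)
key 47 175.5 rect ((439.6793212890625, 10.811193466186523), (58.55891418457031, 17.82624626159668), 46.69448471069336)
holder 82 722.0 rect ((438.0252685546875, 10.173168182373047), (79.3661880493164, 56.084774017333984), 49.6718864440918)
head 282 2507.0 rect ((616.4791870117188, -269.7604064941406), (93.5528335571289, 211.67030334472656), 1.5449029207229614)
```

View pics/u.png

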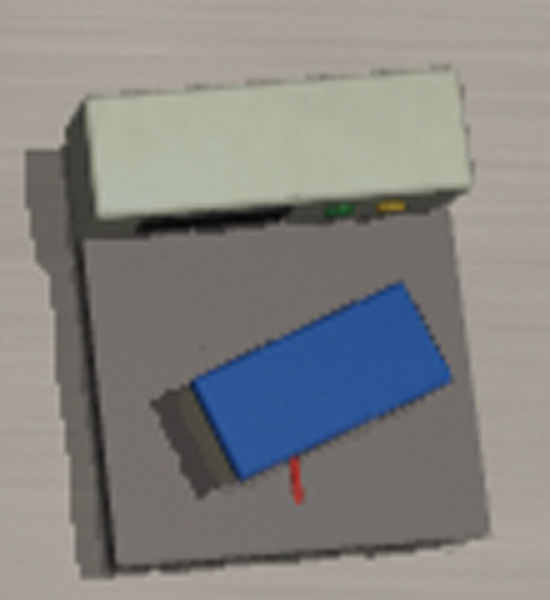

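View pics/t.png

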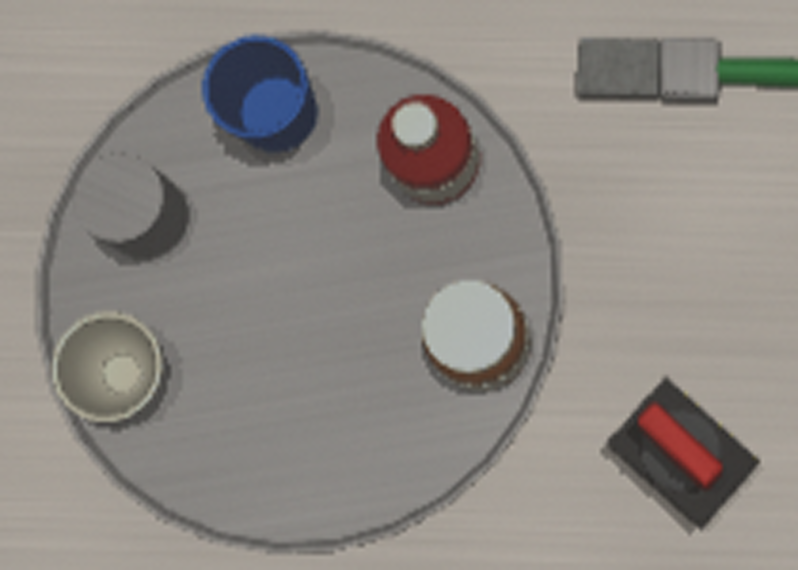

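```bash
python3 - <<'E'
from h import *
t=Cam(np.load("top0.npz"))
U=lambda q:(np.array(q,float)+.5)/5-.5+[380,190]
T=lambda q:(np.array(q,float)+.5)/3.8-.5+[135,175]
H=t.plane(U([(88,97),(457,67),(469,188),(98,217)]),.12)[:,:2]
C=t.plane(U([(118,568),(490,538)]),.07)[:,:2]
CB=t.plane(U([(82,240),(455,212)]),.07)[:,:2]
print(H,C,CB)
for a,b in((H[0],H[1]),(H[3],H[2]),(C[0],C[1]),(CB[0],CB[1])):
    d=a-b;print("yaxis len",np.hypot(*d),"yaw",np.arctan2(-d[0],d[1]))
for a,b in((H[0],H[3]),(H[1],H[2]),(H[0],C[0]),(H[1],C[1])):
    d=a-b;print("xaxis len",np.hypot(*d),"yaw",np.arctan2(d[1],d[0]))
print("red",t.plane(U([(295,458),(299,502)]),.07))
print("center",(H[0]+H[1]+C[0]+C[1])/4)
for y in(.06,.05,.04):
    R=np.array([[np.cos(y),-np.sin(y)],[np.sin(y),np.cos(y)]])
    ul=[(110,90),(110,-90),(50,-90),(50,90),(-110,90),(-110,-90)]
    X=np.array(ul)/1000@R.T; o=(np.r_[H,C]-X);print(y,o.mean(0),np.round((o-o.mean(0))*1000,1).tolist(), "lock",o.mean(0)+R@[-.035,0])
# tray rim outer ellipse extremes
e=t.plane(T([(37,300),(562,290),(305,33),(300,552)]),.012)[:,:2];print(e,(e[0]+e[1])/2,(e[2]+e[3])/2)
for n,q,r,z in(("cup",(255,88),(53),.085),("jar",(470,326),47,.095),("bottle",(425,140),47,.08),("capb",(414,123),23,.125),("bowl",(108,367),54,.05),("shaker",(117,198),47,.08)):
    p=t.plane(T(np.array([q,np.add(q,(r,0))])),z)[:,:2];print(n,p[0],"diam",2*np.hypot(*(p[0]-p[1])))
E
```

```text
[[ 0.63908395 -0.18078102]
 [ 0.65830345 -0.35524298]
 [ 0.60021026 -0.3599146 ]
 [ 0.5816693  -0.18572862]] [[ 0.42092544 -0.20262069]
 [ 0.43999175 -0.3800618 ]] [[ 0.57890979 -0.18470628]
 [ 0.59761632 -0.36596213]]
yaxis len 0.17551742099225265 yaw 0.10972199965208544
yaxis len 0.17516998691150223 yaw 0.10604414438894173
yaxis len 0.17846252374689348 yaw 0.10704076299219362
yaxis len 0.1822185908817003 yaw 0.10284100308783631
xaxis len 0.05762742418093315 yaw 0.08596077304604278
xaxis len 0.05828072612074937 yaw 0.08024335076590201
xaxis len 0.21924895731061111 yaw 0.09977675661326213
xaxis len 0.21971794269941797 yaw 0.11319925133636805
red [[ 0.47570587 -0.28731313  0.07      ]
 [ 0.45468266 -0.28907136  0.07      ]]
center [ 0.53957615 -0.27967662]
0.06 [ 0.54006068 -0.27839102] [[-5.4, 1.2], [3.0, 6.4], [4.8, 5.3], [-2.9, -0.2], [-3.9, -7.5], [4.3, -5.2]] lock [ 0.50512366 -0.28048976]
0.05 [ 0.54005152 -0.27822461] [[-6.3, 2.1], [3.9, 7.4], [5.7, 5.7], [-3.8, 0.1], [-4.8, -8.8], [5.3, -6.5]] lock [ 0.50509526 -0.27997388]
0.04 [ 0.54004402 -0.27805811] [[-7.3, 3.0], [4.7, 8.3], [6.6, 6.1], [-4.7, 0.4], [-5.6, -10.1], [6.3, -7.7]] lock [ 0.50507202 -0.27945773]
[[0.53074897 0.44066282]
 [0.54684005 0.09327939]
 [0.71738629 0.27346857]
 [0.3704701  0.25709834]] [0.53879451 0.26697111] [0.54392819 0.26528345]
cup [0.66174096 0.28979508] diam 0.06783737732574857
jar [0.51106746 0.14444877] diam 0.05864231308356655
bottle [0.63176595 0.18007809] diam 0.06012110502399723
capb [0.63304947 0.18159047] diam 0.028519826406108607
bowl [0.48378533 0.38036955] diam 0.06935864591007615
shaker [0.58879679 0.3743699 ] diam 0.05987278531787759
```

```bash
cat > p.py <<'E'
from cell import *
import numpy as np,sys
from scipy.spatial.transform import Rotation as Rn
def tool(a): 
    c,s=np.cos(a),np.sin(a);return np.array([[0,c,s],[0,s,-c],[-1,0,0]])
def state(v=True):
    s=sense();R=Rn.from_rotvec(s["orientation"]).as_matrix()
    y=np.degrees(np.arctan2(R[1,1],R[0,1]))
    if v: print("t",round(s["clock"],2),"pos",np.round(s["ee_pos"],4),"jaw deg",round(y,2),"tilt",round(np.degrees(np.arccos(-R[2,0])),2),"F",np.round(s["wrist_force"],1),"w",round(s["width"],3),"j6",round(s["joint_positions"][5],2))
    return s,R
def plan(targets):
    "targets: x y z jawdeg (world). prints rows rel. to current pose"
    s,R=state()
    for x,y,z,a in targets:
        d=R.T@(np.array([x,y,z])-s["ee_pos"])/.1
        r=Rn.from_matrix(R.T@tool(np.radians(a))).as_rotvec()/(2*np.pi)
        print((x,y,z,a),"rot",np.round(r,4).tolist(),"slide",np.round(d,3).tolist(), "" if abs(d).max()<=1 else "TOO FAR")
E
python3 - <<'E'
from p import *
plan([(.25,.6,.231,26.6),(.25,.6,.231,-153.4)])
print(Rn.from_rotvec(sense()["orientation"]).as_matrix().round(3))
E
```

```text
t 0.1 pos [0.1781 0.6248 0.2307] jaw deg 74.08 tilt 0.06 F [ 0.5 -0.6  0.6] w 0.998 j6 -0.05
(0.25, 0.6, 0.231, 26.6) rot [0.1319, 0.0001, 0.0002] slide [-0.003, -0.041, 0.759] 
(0.25, 0.6, 0.231, -153.4) rot [-0.3681, -0.0002, 0.0001] slide [-0.003, -0.041, 0.759] 
[[-0.     0.274  0.962]
 [-0.001  0.962 -0.274]
 [-1.    -0.001 -0.   ]]
```

Emit:
play_rows --delta_rot '[[0.132,0,0],[0.132,0,0],[0.132,0,0],[0.132,0,0],[0.132,0,0]]' --slide '[[0,-1,1],[0,-1,1],[0,-1,1],[0,-1,1],[0,-1,1]]' --jaw '[1,1,1,1,1]'

```text
clock: 0.72
ee_pos: [0.2472, 0.501, 0.2312]
orientation: [0.865, 1.392, -0.866]
wrist_force: [-0.4, -0.2, 0.1]
width: 1.002
```

```bash
python3 - <<'E'
from p import *
s,R=state();print(R.round(3))
E
```

```text
t 0.72 pos [0.2472 0.501  0.2312] jaw deg 26.27 tilt 0.02 F [-0.4 -0.2  0.1] w 1.002 j6 0.6
[[-0.     0.897  0.443]
 [-0.     0.443 -0.897]
 [-1.    -0.     0.   ]]
```

Emit:
play_rows --delta_rot '[[0,0,0],[0,0,0]]' --slide '[[0,0,0.6],[0,0,1]]' --jaw '[1,1]'

```text
clock: 0.98
ee_pos: [0.2918, 0.4103, 0.2309]
orientation: [0.86, 1.394, -0.862]
wrist_force: [0.2, -0.1, -0.1]
width: 1.0
```

Emit:
play_rows --delta_rot '[[0,0,0],[0,0,0]]' --slide '[[0,0,0.6],[0,0,1]]' --jaw '[1,1]'

```text
clock: 1.23
ee_pos: [0.3368, 0.3205, 0.2312]
orientation: [0.861, 1.393, -0.862]
wrist_force: [0.3, 1.0, -0.1]
width: 1.005
```

Emit:
play_rows --delta_rot '[[0,0,0],[0,0,0]]' --slide '[[0,0,0.6],[0,0,1]]' --jaw '[1,1]'

```text
clock: 1.48
ee_pos: [0.3816, 0.2311, 0.2313]
orientation: [0.862, 1.393, -0.862]
wrist_force: [0.1, -0.4, 0.5]
width: 0.999
```

Emit:
play_rows --delta_rot '[[0,0,0],[0,0,0]]' --slide '[[0,0,0.6],[0,0,1]]' --jaw '[1,1]'

```text
clock: 1.72
ee_pos: [0.4265, 0.1417, 0.2313]
orientation: [0.862, 1.393, -0.862]
wrist_force: [0.7, 0.4, 0.8]
width: 0.999
```

Emit:
play_rows --delta_rot '[[0,0,0],[0,0,0]]' --slide '[[0,0,0.6],[0,0,1]]' --jaw '[1,1]'

```text
clock: 1.98
ee_pos: [0.4712, 0.0521, 0.2312]
orientation: [0.862, 1.393, -0.862]
wrist_force: [0.7, 0.9, 0.4]
width: 1.002
```

Emit:
play_rows --delta_rot '[[0,0,0],[0,0,0]]' --slide '[[0,0,0.6],[0,0,1]]' --jaw '[1,1]'

```text
clock: 2.22
ee_pos: [0.516, -0.0374, 0.2312]
orientation: [0.862, 1.393, -0.862]
wrist_force: [-0.0, 1.0, 0.0]
width: 0.999
```

Emit:
play_rows --delta_rot '[[0,0,0],[0,0,0]]' --slide '[[0,0,0.6],[0,0,1]]' --jaw '[1,1]'

```text
clock: 2.48
ee_pos: [0.5607, -0.1269, 0.231]
orientation: [0.862, 1.393, -0.862]
wrist_force: [-0.3, 0.3, 0.4]
width: 0.999
```

```bash
python3 - <<'E'
from p import *
plan([(.505,-.2855,.175,26.6),(.505,-.2855,.096,26.6)])
E
```

```text
t 2.48 pos [ 0.5607 -0.1269  0.231 ] jaw deg 26.51 tilt 0.01 F [-0.3  0.3  0.4] w 0.999 j6 -0.74
(0.505, -0.2855, 0.175, 26.6) rot [-0.0003, 0.0, 0.0] slide [0.561, -1.206, 1.17] TOO FAR
(0.505, -0.2855, 0.096, 26.6) rot [-0.0003, 0.0, 0.0] slide [1.351, -1.206, 1.17] TOO FAR
```

Emit:
play_rows --delta_rot '[[0,0,0],[0,0,0],[0,0,0],[0,0,0]]' --slide '[[0,-0.4,0.4],[0,-0.8,0.8],[0,-1,1],[0,-1,1]]' --jaw '[1,1,1,1]'

```text
clock: 2.98
ee_pos: [0.5144, -0.2606, 0.231]
orientation: [0.863, 1.393, -0.864]
wrist_force: [0.8, 0.9, 0.3]
width: 1.0
```

Emit:
play_rows --delta_rot '[[0,0,0],[0,0,0],[0,0,0],[0,0,0]]' --slide '[[0,-0.206,0.17],[0.2,-0.206,0.17],[0.4,-0.206,0.17],[0.4,-0.206,0.17]]' --jaw '[1,1,1,1]'

```text
clock: 3.48
ee_pos: [0.5039, -0.2819, 0.19]
orientation: [0.861, 1.397, -0.861]
wrist_force: [-0.1, 0.4, 0.5]
width: 1.006
```

```bash
python3 - <<'E'
from p import *
from h import *
plan([(.505,-.2855,.175,26.6),(.505,-.2855,.096,26.6)])
for n in("top","scene"):
    d=get_image(n);cv2.imwrite(f"pics/{n}1.png",cv2.cvtColor(d["img"],cv2.COLOR_RGB2BGR)[150:350,60:300] if n=="scene" else cv2.cvtColor(d["img"],cv2.COLOR_RGB2BGR)[180:330,360:520])
E
```

```text
t 3.48 pos [ 0.5039 -0.2819  0.19  ] jaw deg 26.6 tilt 0.17 F [-0.1  0.4  0.5] w 1.006 j6 -1.03
(0.505, -0.2855, 0.175, 26.6) rot [-0.0, -0.0004, 0.0002] slide [0.15, -0.006, 0.038] 
(0.505, -0.2855, 0.096, 26.6) rot [-0.0, -0.0004, 0.0002] slide [0.94, -0.005, 0.04]
```

View pics/scene1.png

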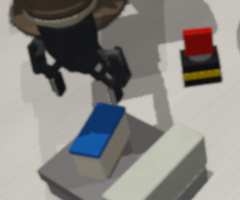

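Emit:
play_rows --delta_rot '[[0,0,0],[0,0,0],[0,0,0],[0,0,0],[0,0,0],[0,0,0]]' --slide '[[0.1,0,0.04],[0.3,0,0.04],[0.6,0,0.04],[0.8,0,0.04],[0.94,0,0.04],[0.94,0,0.04]]' --jaw '[1,1,1,1,1,1]'

```text
clock: 4.32
ee_pos: [0.506, -0.2866, 0.0966]
orientation: [0.861, 1.395, -0.861]
wrist_force: [0.5, -0.2, 0.1]
width: 0.997
```

Emit:
play_rows --delta_rot '[[0,0,0],[0,0,0],[0,0,0],[0,0,0],[0,0,0],[0,0,0],[0,0,0],[0,0,0]]' --slide '[[0,0,0],[0,0,0],[0,0,0],[0,0,0],[0,0,0],[0,0,0],[0,0,0],[0,0,0]]' --jaw '[0.3,0.2,0.1,0,-0.1,-0.2,-0.2,-0.2]' --squeeze 40

```text
clock: 5.32
ee_pos: [0.5068, -0.2871, 0.0982]
orientation: [0.861, 1.392, -0.861]
wrist_force: [0.2, 1.2, 6.7]
width: 0.607
```

```bash
python3 - <<'E'
from p import *
state()
E
```

```text
t 5.33 pos [ 0.5068 -0.2871  0.0982] jaw deg 26.56 tilt 0.09 F [0.2 1.2 6.7] w 0.607 j6 -1.03
```

Emit:
play_rows --delta_rot '[[0,0,0],[0,0,0],[0,0,0],[0,0,0],[0,0,0],[0,0,0]]' --slide '[[-0.05,0,0],[-0.2,0,0],[-0.5,0,0],[-0.8,0,0],[-1,0,0],[-1,0,0]]' --jaw '[-0.2,-0.2,-0.2,-0.2,-0.2,-0.2]'

```text
clock: 6.08
ee_pos: [0.5071, -0.2873, 0.1995]
orientation: [0.861, 1.39, -0.861]
wrist_force: [-0.5, -0.3, -2.7]
width: 0.605
```

```bash
python3 - <<'E'
from p import *
from h import *
plan([(.49,-.19,.2,0),(.49,-.19,.2,180)])
for n in("top","scene"):
    d=get_image(n);np.savez(n+"2.npz",**d)
    cv2.imwrite(f"pics/{n}2.png",cv2.cvtColor(d["img"],cv2.COLOR_RGB2BGR))
E
```

```text
t 6.08 pos [ 0.5071 -0.2873  0.1995] jaw deg 26.57 tilt 0.2 F [-0.5 -0.3 -2.7] w 0.605 j6 -1.03
(0.49, -0.19, 0.2, 0) rot [0.0738, 0.0004, -0.0004] slide [-0.008, 0.282, -0.947] 
(0.49, -0.19, 0.2, 180) rot [-0.4262, 0.0005, 0.0006] slide [-0.008, 0.282, -0.947]
```

View pics/scene2.png

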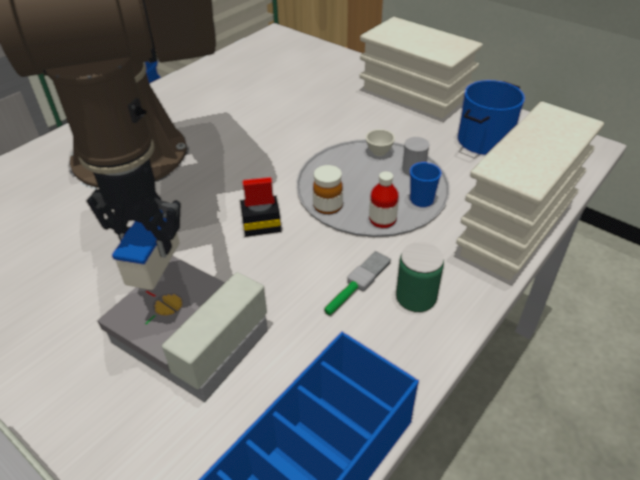

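Emit:
play_rows --delta_rot '[[0.02,0,0],[0.045,0,0],[0.074,0,0],[0.074,0,0]]' --slide '[[0,0.06,-0.2],[0,0.16,-0.5],[0,0.25,-0.8],[0,0.3,-0.95]]' --jaw '[-0.2,-0.2,-0.2,-0.2]'

```text
clock: 6.68
ee_pos: [0.4896, -0.1869, 0.1964]
orientation: [1.21, 1.211, -1.211]
wrist_force: [-0.8, -0.1, -2.8]
width: 0.608
```

```bash
python3 - <<'E'
from p import *
s,R=state();print(R.round(3))
E
```

```text
t 6.67 pos [ 0.4896 -0.1869  0.1964] jaw deg -0.05 tilt 0.12 F [-0.8 -0.1 -2.8] w 0.608 j6 -0.42
[[-0.002  1.    -0.001]
 [ 0.001 -0.001 -1.   ]
 [-1.    -0.002 -0.001]]
```

Emit:
play_rows --delta_rot '[[0,0,0],[0,0,0],[0,0,0]]' --slide '[[0,-0.03,-0.4],[0,-0.06,-0.8],[0,-0.1,-1]]' --jaw '[-0.2,-0.2,-0.2]'

```text
clock: 7.05
ee_pos: [0.4804, -0.087, 0.1969]
orientation: [1.206, 1.212, -1.207]
wrist_force: [0.6, -0.5, -2.3]
width: 0.606
```

Emit:
play_rows --delta_rot '[[0,0,0],[0,0,0],[0,0,0]]' --slide '[[0,-0.03,-0.4],[0,-0.06,-0.8],[0,-0.1,-1]]' --jaw '[-0.2,-0.2,-0.2]'

```text
clock: 7.42
ee_pos: [0.4708, 0.0128, 0.1971]
orientation: [1.207, 1.21, -1.207]
wrist_force: [0.3, 0.2, -2.4]
width: 0.604
```

Emit:
play_rows --delta_rot '[[0,0,0],[0,0,0],[0,0,0]]' --slide '[[0,-0.03,-0.4],[0,-0.06,-0.8],[0,-0.1,-1]]' --jaw '[-0.2,-0.2,-0.2]'

```text
clock: 7.8
ee_pos: [0.4611, 0.1129, 0.1971]
orientation: [1.207, 1.21, -1.207]
wrist_force: [-0.1, -1.2, -2.5]
width: 0.605
```

Emit:
play_rows --delta_rot '[[0,0,0],[0,0,0],[0,0,0]]' --slide '[[0,-0.06,-0.4],[0,-0.12,-0.8],[0,-0.2,-1]]' --jaw '[-0.2,-0.2,-0.2]'

```text
clock: 8.18
ee_pos: [0.4413, 0.2131, 0.1971]
orientation: [1.208, 1.21, -1.207]
wrist_force: [0.3, 0.1, -2.8]
width: 0.605
```

Emit:
play_rows --delta_rot '[[0,0,0],[0,0,0],[0,0,0],[0,0,0]]' --slide '[[0,0,-0.2],[0,0,-0.4],[0,0,-0.42],[0,0,-0.42]]' --jaw '[-0.2,-0.2,-0.2,-0.2]'

```text
clock: 8.68
ee_pos: [0.4413, 0.2535, 0.1971]
orientation: [1.209, 1.209, -1.21]
wrist_force: [0.3, 0.2, -3.2]
width: 0.599
```

```bash
python3 - <<'E'
from p import *
from h import *
plan([(.44,.255,.1,0)])
for n in("top","scene"):
    d=get_image(n);np.savez(n+"3.npz",**d)
    cv2.imwrite(f"pics/{n}3.png",cv2.cvtColor(d["img"],cv2.COLOR_RGB2BGR))
E
```

```text
t 8.68 pos [0.4413 0.2535 0.1971] jaw deg -0.05 tilt 0.02 F [ 0.3  0.2 -3.2] w 0.599 j6 0.46
(0.44, 0.255, 0.1, 0) rot [-0.0001, 0.0, 0.0] slide [0.971, -0.013, -0.015]
```

View pics/scene3.png

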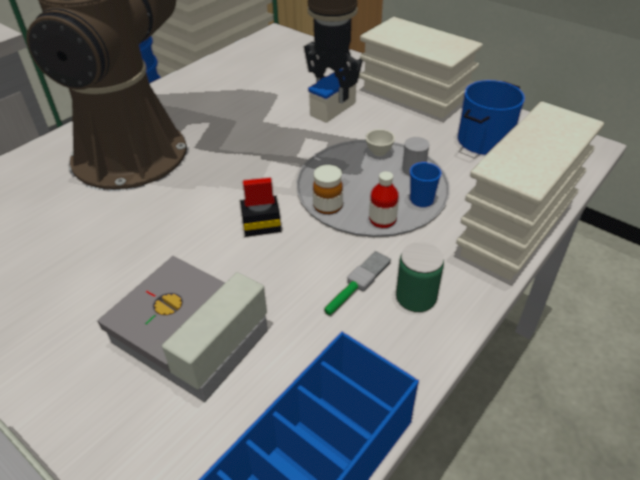

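View pics/top3.png

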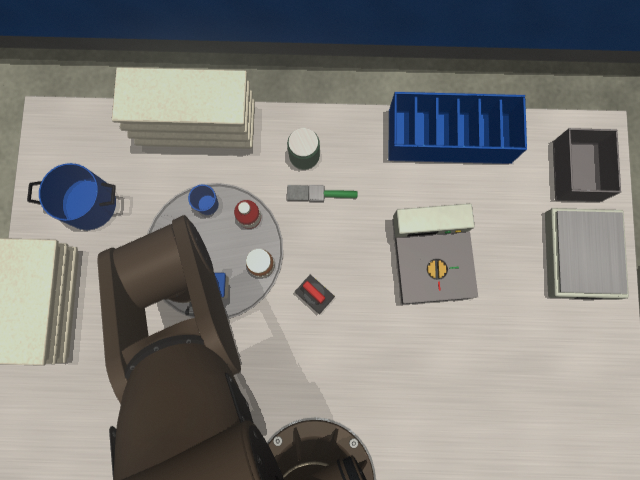

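Emit:
play_rows --delta_rot '[[0,0,0],[0,0,0],[0,0,0],[0,0,0],[0,0,0]]' --slide '[[0.2,0,0],[0.5,0,0],[0.8,0,0],[1,0,0],[1,0,0]]' --jaw '[-0.2,-0.2,-0.2,-0.2,-0.2]'

```text
clock: 9.4
ee_pos: [0.4405, 0.2527, 0.0963]
orientation: [1.209, 1.209, -1.213]
wrist_force: [-1.1, 0.5, -2.6]
width: 0.607
```

Emit:
play_rows --delta_rot '[[0,0,0],[0,0,0],[0,0,0],[0,0,0],[0,0,0]]' --slide '[[0.15,0,0],[0.3,0,0],[0.45,0,0],[0.55,0,0],[0.55,0,0]]' --jaw '[-0.2,-0.2,-0.2,-0.2,-0.2]'

```text
clock: 10.02
ee_pos: [0.4407, 0.2535, 0.0414]
orientation: [1.209, 1.209, -1.212]
wrist_force: [0.5, 0.1, -2.7]
width: 0.604
```

```bash
python3 - <<'E'
from p import *
from h import *
state()
d=get_image("scene");cv2.imwrite("pics/s4.png",cv2.resize(cv2.cvtColor(d["img"],cv2.COLOR_RGB2BGR)[60:260,240:480],None,fx=3,fy=3))
E
```

```text
t 10.03 pos [0.4407 0.2535 0.0414] jaw deg -0.07 tilt 0.09 F [ 0.5  0.1 -2.7] w 0.604 j6 0.46
```

View pics/s4.png

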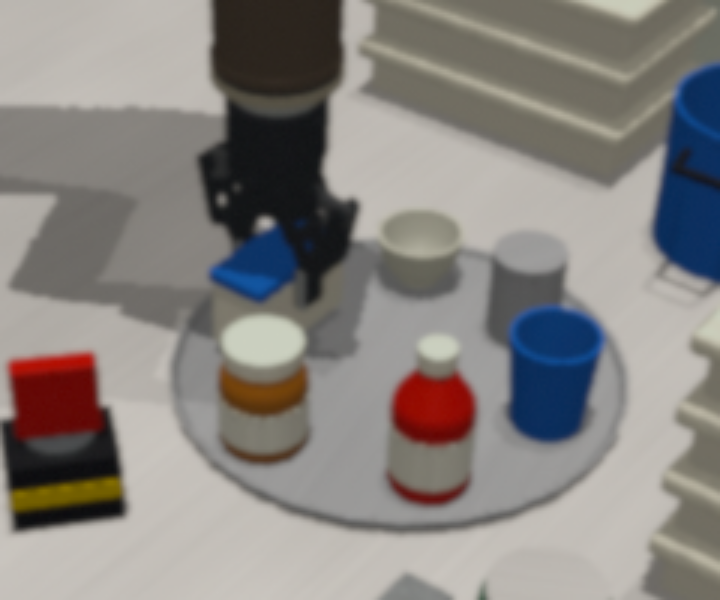

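Tub is above the tray, clear of the jar and bowl. I'll lower in small steps until the force changes.

Emit:
play_rows --delta_rot '[[0,0,0],[0,0,0],[0,0,0],[0,0,0],[0,0,0]]' --slide '[[0.02,0,0],[0.04,0,0],[0.06,0,0],[0.07,0,0],[0.07,0,0]]' --jaw '[-0.2,-0.2,-0.2,-0.2,-0.2]'

```text
clock: 10.7
ee_pos: [0.4412, 0.2537, 0.0353]
orientation: [1.21, 1.209, -1.21]
wrist_force: [0.2, 0.6, -2.2]
width: 0.602
```

Emit:
play_rows --delta_rot '[[0,0,0],[0,0,0],[0,0,0]]' --slide '[[0.01,0,0],[0.015,0,0],[0.015,0,0]]' --jaw '[-0.2,-0.2,-0.2]'

```text
clock: 11.08
ee_pos: [0.4412, 0.2536, 0.0337]
orientation: [1.21, 1.209, -1.21]
wrist_force: [-0.5, -0.3, -2.5]
width: 0.606
```

Emit:
play_rows --delta_rot '[[0,0,0],[0,0,0],[0,0,0]]' --slide '[[0.01,0,0],[0.015,0,0],[0.015,0,0]]' --jaw '[-0.2,-0.2,-0.2]'

```text
clock: 11.45
ee_pos: [0.4412, 0.2537, 0.0332]
orientation: [1.211, 1.208, -1.21]
wrist_force: [-4.6, -2.0, 22.5]
width: 0.606
```

Emit:
play_rows --delta_rot '[[0,0,0],[0,0,0],[0,0,0],[0,0,0],[0,0,0],[0,0,0],[0,0,0],[0,0,0]]' --slide '[[-0.01,0,0],[-0.01,0,0],[-0.01,0,0],[-0.01,0,0],[-0.01,0,0],[-0.01,0,0],[-0.01,0,0],[-0.01,0,0]]' --jaw '[-0.2,0.22,0.25,0.3,0.4,0.6,0.8,0.8]'

```text
clock: 12.45
ee_pos: [0.4412, 0.2537, 0.0333]
orientation: [1.21, 1.209, -1.21]
wrist_force: [0.3, -0.4, 0.9]
width: 0.901
```

```bash
python3 - <<'E'
from p import *
from h import *
state()
d=get_image("scene");cv2.imwrite("pics/s5.png",cv2.resize(cv2.cvtColor(d["img"],cv2.COLOR_RGB2BGR)[60:260,240:480],None,fx=3,fy=3))
E
```

```text
t 12.45 pos [0.4412 0.2537 0.0333] jaw deg -0.08 tilt 0.0 F [ 0.3 -0.4  0.9] w 0.901 j6 0.46
```

View pics/s5.png

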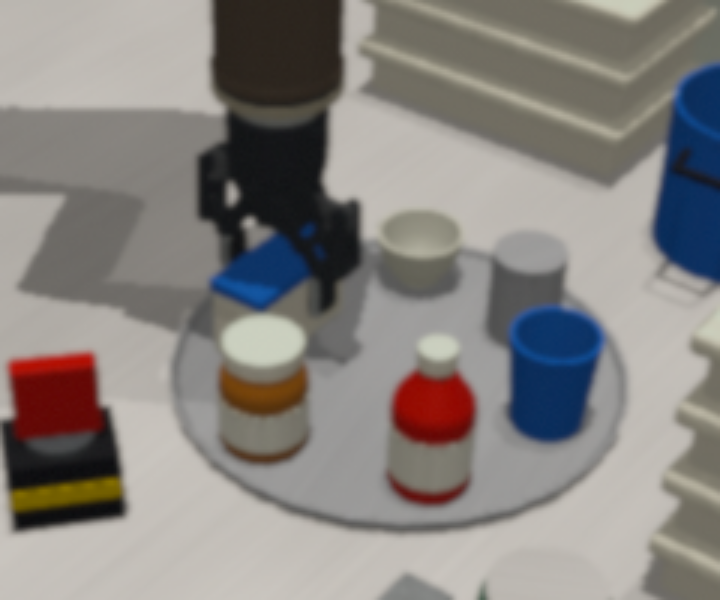

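Emit:
play_rows --delta_rot '[[0,0,0],[0,0,0],[0,0,0],[0,0,0]]' --slide '[[-0.2,0,0],[-0.5,0,0],[-1,0,0],[-1,0,0]]' --jaw '[0.8,0.8,1,1]'

```text
clock: 13.0
ee_pos: [0.443, 0.2546, 0.1365]
orientation: [1.214, 1.207, -1.205]
wrist_force: [0.0, 0.9, -1.0]
width: 0.997
```

Emit:
play_rows --delta_rot '[[0,0,0],[0,0,0]]' --slide '[[-0.5,0,0.4],[-0.8,0,1]]' --jaw '[1,1]'

```text
clock: 13.25
ee_pos: [0.4413, 0.1588, 0.2116]
orientation: [1.209, 1.209, -1.208]
wrist_force: [1.5, -0.5, -0.1]
width: 0.998
```

```bash
python3 - <<'E'
from p import *
from h import *
state()
for n in("top","scene"):
    d=get_image(n);np.savez(n+"6.npz",**d)
cv2.imwrite("pics/s6.png",cv2.resize(cv2.cvtColor(d["img"],cv2.COLOR_RGB2BGR)[60:260,240:480],None,fx=3,fy=3))
cv2.imwrite("pics/l6.png",cv2.resize(cv2.cvtColor(d["img"],cv2.COLOR_RGB2BGR)[250:350,110:240],None,fx=6,fy=6,interpolation=cv2.INTER_CUBIC))
t=Cam(np.load("top6.npz"))
B=cv2.cvtColor(t.img,cv2.COLOR_RGB2BGR)
cv2.imwrite("pics/k6.png",np.hstack([cv2.resize(B[b:b+50,a:a+50],None,fx=8,fy=8,interpolation=cv2.INTER_CUBIC) for a,b in((412,243),(289,270))]))
E
```

```text
t 13.25 pos [0.4413 0.1588 0.2116] jaw deg 0.05 tilt 0.05 F [ 1.5 -0.5 -0.1] w 0.998 j6 0.28
```

View pics/s6.png

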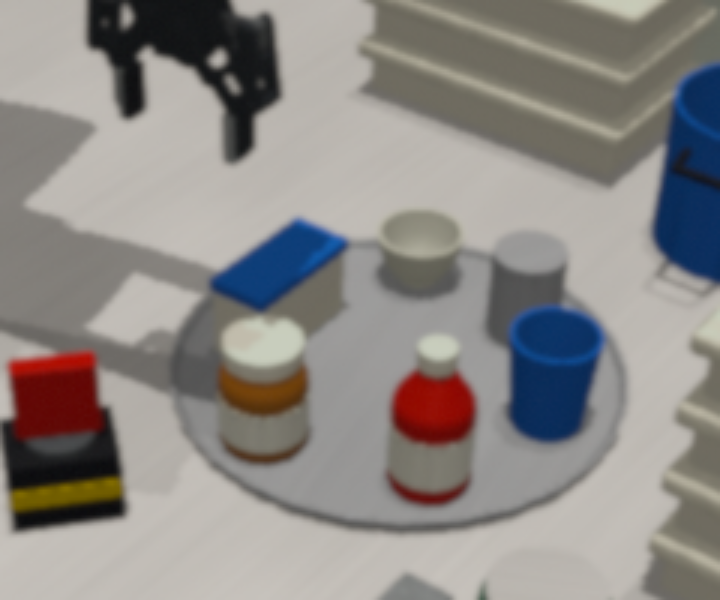

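View pics/l6.png

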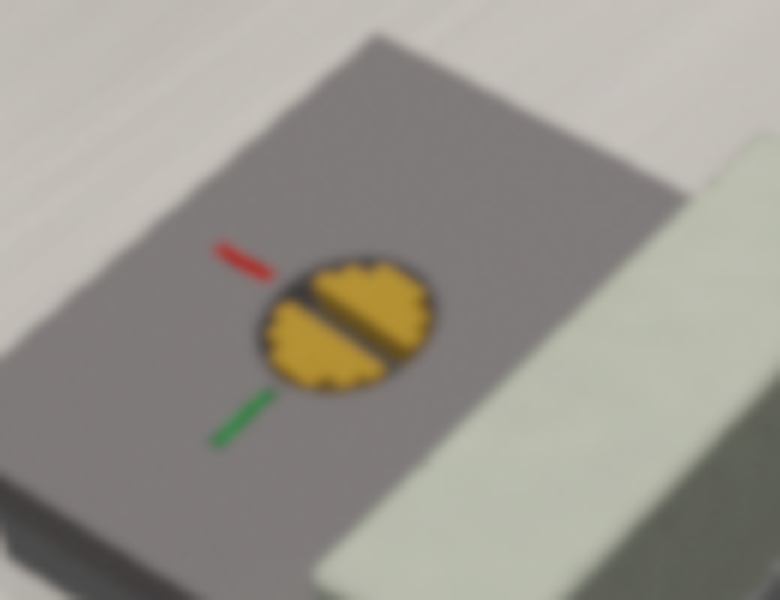

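View pics/k6.png

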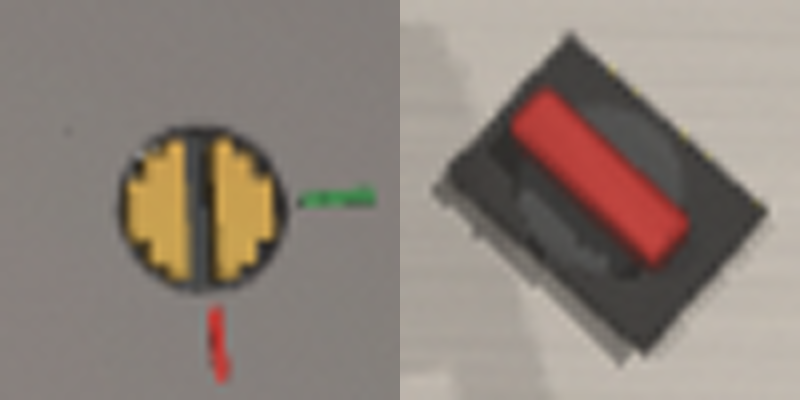

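```bash
python3 - <<'E'
from h import *
def slotfit(cam,box):
    m=cam.mask((12,110,90),(32,255,255),box)
    n,l,st,ce=cv2.connectedComponentsWithStats(m)
    idx=sorted(range(1,n),key=lambda i:-st[i,4])[:2]
    P=[]
    for i in idx:
        ys,xs=np.nonzero(l==i);P.append(cam.plane(np.c_[xs,ys],.069)[:,:2])
    a,b=P[0].mean(0),P[1].mean(0)
    A=np.vstack(P);c,r=cv2.minEnclosingCircle((A*1000).astype(np.float32))
    d=b-a;ang=np.degrees(np.arctan2(d[1],d[0]))-90
    # slot wall-line: linear separator by PCA of pixel edges: long axis of each half
    ls=[]
    for p in P:
        q=p-p.mean(0);w,v=np.linalg.eigh(q.T@q);u=v[:,1];ls.append(np.degrees(np.arctan(u[1]/u[0])))
    print("n",[len(p) for p in P],"mid",np.round((a+b)/2,4),"circ",np.round(c,1),round(2*r,1),"sep",np.hypot(*d),"ang perp",(ang+90)%180-90,"long axes",ls)
slotfit(Cam(np.load("top6.npz")),(420,250,460,290))
slotfit(Cam(np.load("scene6.npz")),(140,280,200,330))
slotfit(Cam(np.load("scene3.npz")),(140,280,200,330))
for f,bx in(("top6",(290,265,345,320)),("scene6",(240,175,280,210))):
    t=Cam(np.load(f+".npz"))
    m=t.mask((0,120,60),(8,255,255),bx)|t.mask((172,120,60),(180,255,255),bx)
    if f=="top6": print("key",rect(t,big(m),.124))
    h=t.mask((0,0,0),(180,255,75),bx if f=="top6" else None)
    if f=="top6":print("holder",rect(t,big(h),.058))
t=Cam(np.load("top6.npz"));s=Cam(np.load("scene6.npz"))
# red/green lines on the cover
for n,lo,hi in(("red",(0,110,60),(8,255,255)),("green",(45,60,50),(85,255,255))):
    for cam,bx in((t,(425,255,465,300)),(s,(135,285,165,330))):
        m=cam.mask(lo,hi,bx)
        ys,xs=np.nonzero(m);p=cam.plane(np.c_[xs,ys],.07)[:,:2];q=p-p.mean(0);w,v=np.linalg.eigh(q.T@q);u=v[:,1];print(n,len(p),p.mean(0),np.degrees(np.arctan2(u[1],u[0]))%180)
# tub
m=t.mask((100,120,60),(125,255,255),(150,250,260,320));print("tub",rect(t,big(m),.075))
E
```

```text
n [103, 102] mid [ 0.5057 -0.2829] circ [ 505.8 -283.3] 45.5 sep 0.023203402914973314 ang perp 5.385507452184257 long axes [np.float64(2.776152860383797), np.float64(3.522101745332833)]Traceback (most recent call last):
  File "<stdin>", line 18, in <module>
  File "<stdin>", line 9, in slotfit
IndexError: list index out of range
```

```bash
python3 - <<'E'
from h import *
t=Cam(np.load("top6.npz"));s=Cam(np.load("scene6.npz"));s3=Cam(np.load("scene3.npz"))
def slot(cam,bx):
    for vlo in(90,110,130,140,150):
        m=cam.mask((15,140,vlo),(30,255,255),bx)
        n,l,st,ce=cv2.connectedComponentsWithStats(m,connectivity=4)
        idx=sorted(range(1,n),key=lambda i:-st[i,4])[:2]
        ys,xs=np.nonzero(m);A=cam.plane(np.c_[xs,ys],.069)[:,:2]
        c,r=cv2.minEnclosingCircle((A*1000).astype(np.float32))
        P=[cam.plane(np.argwhere(l==i)[:,::-1],.069)[:,:2] for i in idx]
        o=""
        if len(P)==2:
            d=P[1].mean(0)-P[0].mean(0);o=((np.degrees(np.arctan2(d[1],d[0])))%180-90, (P[0].mean(0)+P[1].mean(0))/2,[len(p) for p in P])
        print(vlo,np.round(c,1),round(2*r,1),o)
for c,b in((t,(420,250,460,290)),(s,(145,285,190,325)),(s3,(145,285,190,325))): slot(c,b)
# slot as dark pixels within disc: PCA
for nm,cam in(("top",t),("scene",s)):
    H=cam.img
    gx,gy=np.meshgrid(np.arange(-25,25.1,.5),np.arange(-25,25.1,.5))
    p=np.c_[.5057+gx.ravel()/1e3,-.283+gy.ravel()/1e3,np.full(gx.size,.069)]
    q=cam.proj(p).astype(np.float32)
    im=cv2.remap(H,q[:,0].reshape(gx.shape),q[:,1].reshape(gx.shape),cv2.INTER_CUBIC)
    cv2.imwrite(f"pics/rect_{nm}.png",cv2.resize(cv2.cvtColor(im,cv2.COLOR_RGB2BGR),None,fx=4,fy=4))
    g=im[...,0].astype(float)-im[...,2]; 
    rr=np.hypot(gx,gy)
    # per column of x, centre of dark band
    xs=[];ys=[]
    for j in range(gx.shape[1]):
        x=gx[0,j]
        if abs(x)>15: continue
        w=np.clip(60-g[:,j],0,None)*(abs(gy[:,j])<9)
        if w.sum()>0: xs.append(x);ys.append((w*gy[:,j]).sum()/w.sum())
    k=np.polyfit(xs,ys,1);print(nm,"slot slope deg",np.degrees(np.arctan(k[0])),"offset mm at x=0.5057",k[1])
bx=(290,265,345,320)
m=t.mask((0,120,60),(8,255,255),bx)|t.mask((172,120,60),(180,255,255),bx);print("key",rect(t,big(m),.124))
print("holder",rect(t,big(t.mask((0,0,0),(180,255,75),bx)),.058))
for n,lo,hi in(("red",(0,110,60),(8,255,255)),("green",(45,60,50),(85,255,255))):
    for cam,b in((t,(425,255,465,300)),(s,(135,285,165,330))):
        m=cam.mask(lo,hi,b)
        ys,xs=np.nonzero(m);p=cam.plane(np.c_[xs,ys],.07)[:,:2];q=p-p.mean(0);w,v=np.linalg.eigh(q.T@q);u=v[:,1];print(n,len(p),p.mean(0),np.degrees(np.arctan2(u[1],u[0]))%180)
m=t.mask((100,120,60),(125,255,255),(150,250,260,320));print("tub",rect(t,big(m),.075))
E
```

```text
90 [ 506.  -282.8] 44.8 (np.float64(2.4724760019551866), array([ 0.50559205, -0.28248259]), [94, 91])
110 [ 506.2 -282.7] 44.8 (np.float64(-0.4106282014614777), array([ 0.50541664, -0.28275549]), [89, 86])
130 [ 506.5 -283.1] 43.9 (np.float64(-0.4444827335593118), array([ 0.50564384, -0.28286039]), [88, 83])
140 [ 506.5 -283.1] 43.9 (np.float64(0.034887672921556145), array([ 0.50574277, -0.28289554]), [87, 83])
150 [ 505.8 -282.8] 43.1 (np.float64(-1.0008863477497556), array([ 0.50553006, -0.28280135]), [84, 83])
90 [ 506.7 -282.3] 45.2 (np.float64(-0.2946656046835301), array([ 0.507412  , -0.28321725]), [187, 163])
110 [ 506.7 -282.3] 45.2 (np.float64(0.5740127586344386), array([ 0.50724256, -0.28272211]), [167, 163])
130 [ 506.7 -282.2] 44.9 (np.float64(1.3497459867515857), array([ 0.50710378, -0.28228035]), [159, 151])
140 [ 505.6 -282.2] 44.0 (np.float64(2.118799284264668), array([ 0.5068101 , -0.28209035]), [147, 138])
150 [ 506.8 -282.2] 43.2 (np.float64(1.969833942114633), array([ 0.50671017, -0.28193304]), [136, 126])
90 [ 506.3 -282.4] 45.0 (np.float64(-0.28284574888844816),
[... 575 characters left out ...]
5339978 offset mm at x=0.5057 -0.37287285751877236
key ((439.047119140625, 11.404411315917969), (58.84673309326172, 17.93865966796875), 48.58246994018555)
holder ((437.9443664550781, 10.091728210449219), (79.23998260498047, 56.02294921875), 49.903316497802734)
red 17 [ 0.46477548 -0.2876268 ] 7.1089468561345655
red 21 [ 0.46466483 -0.28614227] 5.32673745269426
green 14 [ 0.51003084 -0.32288904] 96.21914628719776
green 25 [ 0.51009187 -0.3221005 ] 99.60691698822747Traceback (most recent call last):
  File "<stdin>", line 41, in <module>
  File "h.py", line 21, in big
    return max(c,key=cv2.contourArea)[:,0,:]
           ~~~^^^^^^^^^^^^^^^^^^^^^^^
ValueError: max() iterable argument is empty
```

View pics/rect_top.png

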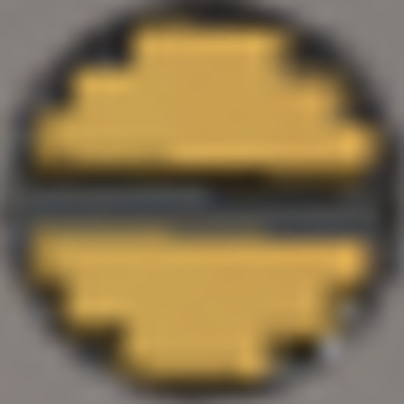

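View pics/rect_scene.png

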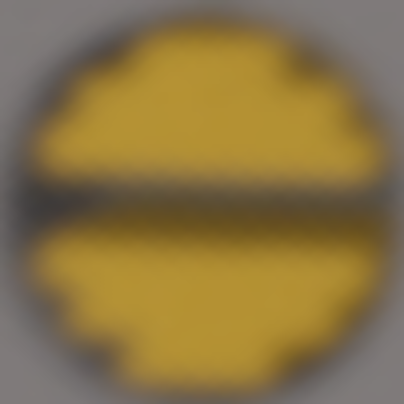

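Emit:
play_rows --delta_rot '[[0.03,0,0],[0.06,0,0],[0.09,0,0],[0.115,0,0],[0.115,0,0]]' --slide '[[0,0,0.4],[0,0,0.8],[0,0,1],[0,0,1],[0,0,1]]' --jaw '[1,1,1,1,1]'

```text
clock: 13.98
ee_pos: [0.4406, 0.0589, 0.2099]
orientation: [1.718, 0.776, -1.72]
wrist_force: [0.4, 0.4, 0.4]
width: 1.001
```

```bash
python3 - <<'E'
from p import *
plan([(.4387,.0107,.16,-41.5)])
E
```

```text
t 13.97 pos [0.4406 0.0589 0.2099] jaw deg -41.46 tilt 0.06 F [0.4 0.4 0.4] w 1.001 j6 0.79
(0.4387, 0.0107, 0.16, -41.5) rot [0.0001, 0.0001, 0.0001] slide [0.499, 0.306, 0.374]
```

Emit:
play_rows --delta_rot '[[0,0,0],[0,0,0],[0,0,0],[0,0,0]]' --slide '[[0,0.2,0.25],[0.2,0.306,0.374],[0.5,0.306,0.374],[0.5,0.306,0.374]]' --jaw '[1,1,1,1]'

```text
clock: 14.48
ee_pos: [0.4376, 0.011, 0.159]
orientation: [1.714, 0.78, -1.721]
wrist_force: [-0.3, 1.2, 0.6]
width: 1.0
```

```bash
python3 - <<'E'
from p import *
plan([(.4387,.0107,.084,-41.5)])
E
```

```text
t 14.47 pos [0.4376 0.011  0.159 ] jaw deg -41.27 tilt 0.23 F [-0.3  1.2  0.6] w 1.0 j6 0.68
(0.4387, 0.0107, 0.084, -41.5) rot [0.0006, 0.0004, 0.0005] slide [0.75, 0.013, -0.007]
```

Emit:
play_rows --delta_rot '[[0,0,0],[0,0,0],[0,0,0],[0,0,0],[0,0,0]]' --slide '[[0.2,0,0],[0.4,0,0],[0.6,0,0],[0.76,0,0],[0.76,0,0]]' --jaw '[1,0.6,0.4,0.2,0]'

```text
clock: 15.1
ee_pos: [0.4389, 0.0112, 0.0845]
orientation: [1.717, 0.778, -1.719]
wrist_force: [0.6, -0.7, 0.5]
width: 0.501
```

```bash
python3 - <<'E'
from p import *
from h import *
plan([(.4387,.0107,.084,-41.5)])
d=get_image("scene");cv2.imwrite("pics/s7.png",cv2.resize(cv2.cvtColor(d["img"],cv2.COLOR_RGB2BGR)[120:260,180:340],None,fx=4,fy=4))
E
```

```text
t 15.1 pos [0.4389 0.0112 0.0845] jaw deg -41.32 tilt 0.07 F [ 0.6 -0.7  0.5] w 0.501 j6 0.68
(0.4387, 0.0107, 0.084, -41.5) rot [0.0005, 0.0001, 0.0002] slide [0.005, 0.001, 0.005]
```

View pics/s7.png

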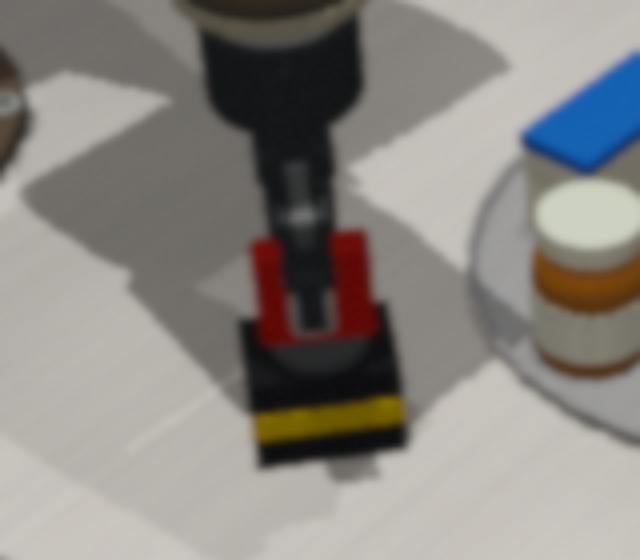

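Gripper straddles the red handle centrally. I'll close on it.

Emit:
play_rows --delta_rot '[[0,0,0],[0,0,0],[0,0,0],[0,0,0],[0,0,0],[0,0,0],[0,0,0],[0,0,0]]' --slide '[[0,0,0],[0,0,0],[0,0,0],[0,0,0],[0,0,0],[0,0,0],[0,0,0],[0,0,0]]' --jaw '[-0.3,-0.45,-0.55,-0.6,-0.7,-0.9,-1,-1]' --squeeze 60

```text
clock: 16.15
ee_pos: [0.4393, 0.0107, 0.085]
orientation: [1.72, 0.775, -1.719]
wrist_force: [-1.6, 1.6, 11.3]
width: 0.199
```

Emit:
play_rows --delta_rot '[[0,0,0],[0,0,0],[0,0,0],[0,0,0],[0,0,0]]' --slide '[[-0.05,0,0],[-0.25,0,0],[-0.6,0,0],[-0.9,0,0],[-0.9,0,0]]' --jaw '[-1,-1,-1,-1,-1]'

```text
clock: 16.77
ee_pos: [0.4403, 0.0106, 0.1766]
orientation: [1.722, 0.773, -1.715]
wrist_force: [0.5, -0.2, -1.9]
width: 0.201
```

```bash
python3 - <<'E'
from p import *
from h import *
plan([(.47,-.09,.174,-88.5)])
for n in("scene","top"):
    d=get_image(n);np.savez(n+"8.npz",**d)
    a=(slice(60,260),slice(150,350)) if n=="scene" else (slice(230,350),slice(260,380))
    cv2.imwrite(f"pics/{n}8.png",cv2.resize(cv2.cvtColor(d["img"],cv2.COLOR_RGB2BGR)[a],(600,600)))
E
```

```text
t 16.77 pos [0.4403 0.0106 0.1766] jaw deg -41.47 tilt 0.22 F [ 0.5 -0.2 -1.9] w 0.201 j6 0.68
(0.47, -0.09, 0.174, -88.5) rot [0.1306, -0.0006, -0.0003] slide [0.027, 0.889, 0.558]
```

View pics/scene8.png

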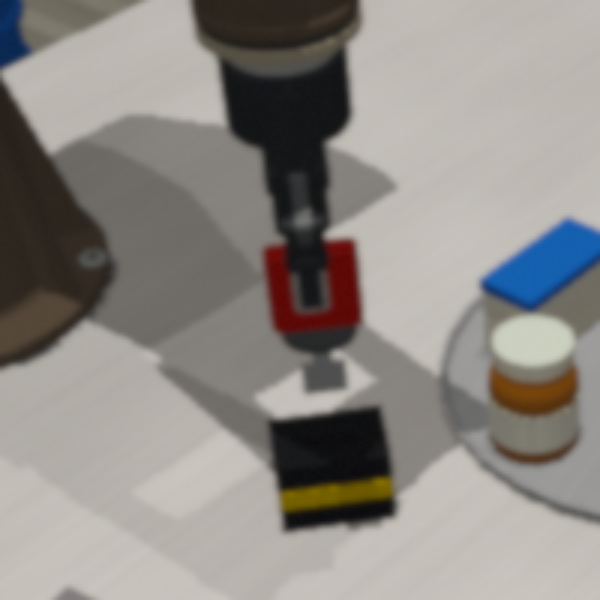

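```bash
python3 - <<'E'
from h import *
from p import *
s=Cam(np.load("scene8.npz"))
k=np.radians(48.5);u=np.array([np.cos(k),np.sin(k),0])
c=np.array([.4403,.0106,.0996])
q=s.proj([c-.015*u,c+.015*u,c+[0,0,.024]-.015*u,c+[0,0,.024]+.015*u]);print((q-[150,60])*3)
B=cv2.cvtColor(s.img,cv2.COLOR_RGB2BGR)[150:200,230:290]
B=cv2.resize(B,None,fx=10,fy=10,interpolation=cv2.INTER_CUBIC)
for p in q: cv2.circle(B,tuple(((p-[230,150]+.5)*10-.5).astype(int)),4,(0,255,0),1)
cv2.imwrite("pics/b8.png",B)
E
```

```text
[[298.90208673 392.15728446]
 [343.50840631 387.16415612]
 [295.30188032 363.93890984]
 [340.56214749 358.95997127]]
```

View pics/b8.png

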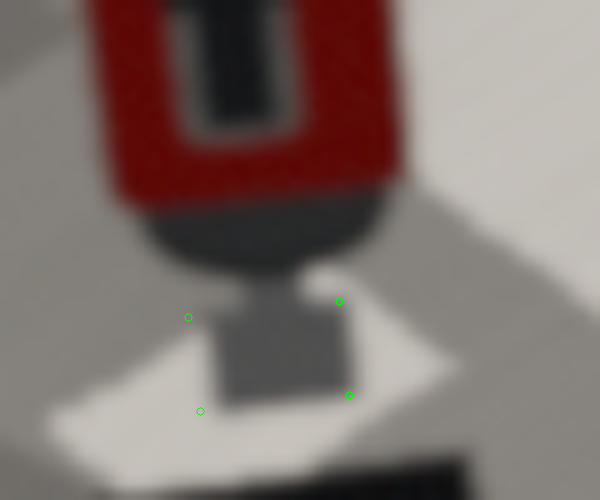

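Emit:
play_rows --delta_rot '[[0.025,0,0],[0.05,0,0],[0.08,0,0],[0.105,0,0],[0.1306,0,0],[0.1306,0,0]]' --slide '[[0,0.18,0.11],[0,0.36,0.22],[0,0.54,0.34],[0,0.72,0.45],[0,0.889,0.558],[0,0.889,0.558]]' --jaw '[-1,-1,-1,-1,-1,-1]'

```text
clock: 17.62
ee_pos: [0.4684, -0.0907, 0.1735]
orientation: [2.207, 0.028, -2.211]
wrist_force: [-0.3, -0.2, -1.1]
width: 0.204
```

```bash
python3 - <<'E'
from p import *
plan([(.488,-.185,.177,-88.5)])
E
```

```text
t 17.62 pos [ 0.4684 -0.0907  0.1735] jaw deg -88.59 tilt 0.09 F [-0.3 -0.2 -1.1] w 0.204 j6 1.29
(0.488, -0.185, 0.177, -88.5) rot [-0.0002, 0.0003, 0.0001] slide [-0.036, 0.947, -0.173]
```

Emit:
play_rows --delta_rot '[[0,0,0],[0,0,0],[0,0,0],[0,0,0]]' --slide '[[-0.01,0.3,-0.06],[-0.02,0.65,-0.13],[-0.03,0.95,-0.19],[-0.03,0.95,-0.19]]' --jaw '[-1,-1,-1,-1]'

```text
clock: 18.12
ee_pos: [0.4902, -0.1853, 0.1768]
orientation: [2.207, 0.031, -2.208]
wrist_force: [0.0, 0.1, -1.2]
width: 0.205
```

Emit:
play_rows --delta_rot '[[0,0,0],[0,0,0],[0,0,0],[0,0,0],[0,0,0]]' --slide '[[0,0.3,-0.06],[0,0.65,-0.13],[0,0.95,-0.19],[0,0.95,-0.19],[0,0.95,-0.19]]' --jaw '[-1,-1,-1,-1,-1]'

```text
clock: 18.75
ee_pos: [0.5111, -0.2774, 0.1769]
orientation: [2.206, 0.032, -2.21]
wrist_force: [0.1, 0.6, -0.8]
width: 0.208
```

```bash
python3 - <<'E'
from p import *
plan([(.505,-.2825,.157,-88.5)])
E
```

```text
t 18.75 pos [ 0.5111 -0.2774  0.1769] jaw deg -88.4 tilt 0.11 F [ 0.1  0.6 -0.8] w 0.208 j6 0.99
(0.505, -0.2825, 0.157, -88.5) rot [0.0003, 0.0002, 0.0002] slide [0.199, 0.049, 0.062]
```

Emit:
play_rows --delta_rot '[[0,0,0],[0,0,0],[0,0,0],[0,0,0]]' --slide '[[0.08,0.05,0.062],[0.16,0.05,0.062],[0.2,0.05,0.062],[0.2,0.05,0.062]]' --jaw '[-1,-1,-1,-1]'

```text
clock: 19.25
ee_pos: [0.5055, -0.2838, 0.1571]
orientation: [2.208, 0.03, -2.209]
wrist_force: [-0.2, 0.0, -2.2]
width: 0.205
```

```bash
python3 - <<'E'
from p import *
from h import *
s_,R=state()
d=get_image("scene");np.savez("scene9.npz",**d);s=Cam(d)
tcp=s_["ee_pos"]
B=cv2.resize(cv2.cvtColor(d["img"],cv2.COLOR_RGB2BGR)[250:330,130:210],None,fx=7.5,fy=7.5,interpolation=cv2.INTER_CUBIC)
k=np.radians(1.5);u=np.array([np.cos(k),np.sin(k),0])
L=np.array([.506,-.2825,.069])
c=np.array([tcp[0]+.0012,tcp[1],tcp[2]-.077])
pts=[c-.015*u,c+.015*u,c+[0,0,.024]-.015*u,c+[0,0,.024]+.015*u]
for i,p in enumerate(s.proj(pts+[L-.0215*u,L+.0215*u])):
    cv2.circle(B,tuple(((p-[130,250]+.5)*7.5-.5).astype(int)),4,(0,255,0) if i<4 else (255,0,255),1)
cv2.imwrite("pics/s9.png",B)
E
```

```text
t 19.25 pos [ 0.5055 -0.2838  0.1571] jaw deg -88.49 tilt 0.04 F [-0.2  0.  -2.2] w 0.205 j6 0.98
```

View pics/s9.png

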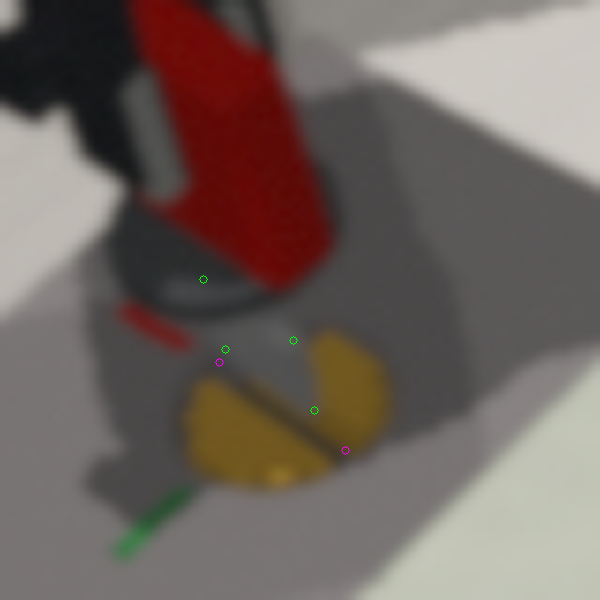

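Emit:
play_rows --delta_rot '[[0,0,0],[0,0,0],[0,0,0],[0,0,0],[0,0,0],[0,0,0]]' --slide '[[0,-0.01,0.005],[0.04,-0.01,0.005],[0.08,-0.01,0.005],[0.11,-0.01,0.005],[0.14,-0.01,0.005],[0.14,-0.01,0.005]]' --jaw '[-1,-1,-1,-1,-1,-1]'

```text
clock: 20.05
ee_pos: [0.505, -0.283, 0.1433]
orientation: [2.208, 0.029, -2.209]
wrist_force: [-0.0, 0.9, -0.8]
width: 0.203
```

Emit:
play_rows --delta_rot '[[0,0,0],[0,0,0],[0,0,0],[0,0,0],[0,0,0],[0,0,0]]' --slide '[[0.02,0,0],[0.04,0,0],[0.06,0,0],[0.075,0,0],[0.085,0,0],[0.085,0,0]]' --jaw '[-1,-1,-1,-1,-1,-1]'

```text
clock: 20.8
ee_pos: [0.5051, -0.2831, 0.135]
orientation: [2.208, 0.029, -2.208]
wrist_force: [0.1, -0.0, -1.8]
width: 0.205
```

```bash
python3 - <<'E'
from p import *
from h import *
s_,R=state();print(s_["moment"])
d=get_image("scene");cv2.imwrite("pics/s10.png",cv2.resize(cv2.cvtColor(d["img"],cv2.COLOR_RGB2BGR)[240:320,120:200],None,fx=7.5,fy=7.5,interpolation=cv2.INTER_CUBIC))
E
```

```text
t 20.8 pos [ 0.5051 -0.2831  0.135 ] jaw deg -88.49 tilt 0.01 F [ 0.1 -0.  -1.8] w 0.205 j6 0.98
[-0.04355255  0.00724478  0.00245068]
```

View pics/s10.png

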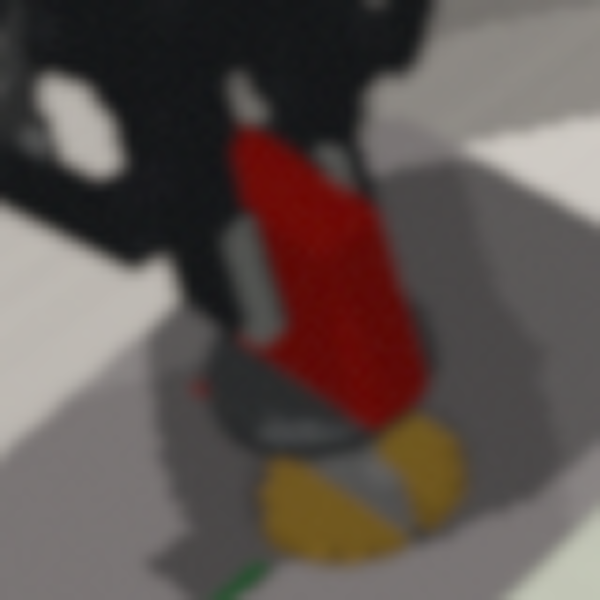

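Emit:
play_rows --delta_rot '[[0.02,0,0],[0.04,0,0],[0.06,0,0],[0.08,0,0],[0.1,0,0],[0.12,0,0],[0.14,0,0],[0.16,0,0],[0.18,0,0],[0.2,0,0],[0.22,0,0],[0.23,0,0]]' --slide '[[0,0,0],[0,0,0],[0,-0.005,0],[0,-0.005,0],[0,-0.01,-0.005],[0,-0.01,-0.005],[0,-0.01,-0.005],[0,-0.015,-0.005],[0,-0.015,-0.01],[0,-0.015,-0.01],[0,-0.018,-0.01],[0,-0.018,-0.01]]' --jaw '[-1,-1,-1,-1,-1,-1,-1,-1,-1,-1,-1,-1]'

```text
clock: 22.35
ee_pos: [0.5063, -0.2808, 0.1351]
orientation: [-1.318, 1.135, 1.318]
wrist_force: [2.2, 4.2, -0.9]
width: 0.201
```

```bash
python3 - <<'E'
from p import *
from h import *
s_,R=state();print(s_["moment"],s_["joint_positions"])
d=get_image("scene");cv2.imwrite("pics/s11.png",cv2.resize(cv2.cvtColor(d["img"],cv2.COLOR_RGB2BGR)[240:320,120:200],None,fx=7.5,fy=7.5,interpolation=cv2.INTER_CUBIC))
E
```

```text
t 22.35 pos [ 0.5063 -0.2808  0.1351] jaw deg -171.48 tilt 0.04 F [ 2.2  4.2 -0.9] w 0.201 j6 2.43
[ 0.88785035 -0.58070411  0.12252223] [-5.59155549e-01  4.96478016e-01  1.85297324e+00  8.61435471e-04
  7.92060193e-01  2.43310126e+00]
```

View pics/s11.png

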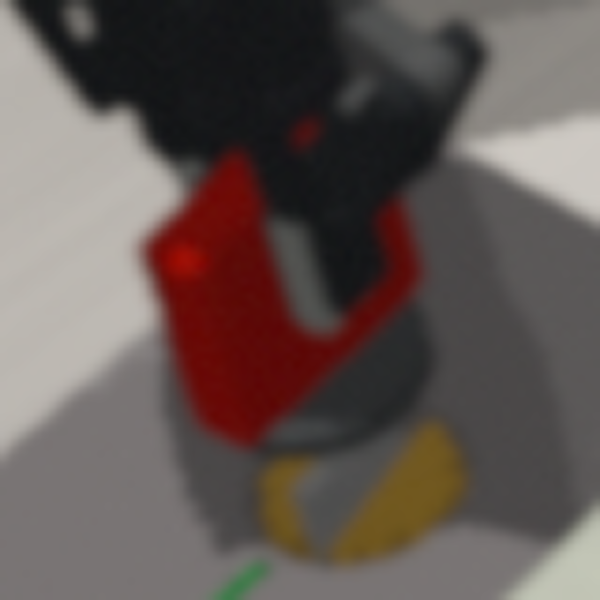

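Emit:
play_rows --delta_rot '[[0.01,0,0],[0.02,0,0],[0.025,0,0],[0.03,0,0],[0.03,0,0]]' --slide '[[0,0,0],[0,0,0],[0,0,0],[0,0,0],[0,0,0]]' --jaw '[-1,-1,-1,-1,-1]'

```text
clock: 23.02
ee_pos: [0.5064, -0.2813, 0.1352]
orientation: [-1.183, 1.226, 1.182]
wrist_force: [4.1, 2.4, -1.1]
width: 0.202
```

```bash
python3 - <<'E'
from p import *
from h import *
s_,R=state();print(s_["moment"],s_["joint_positions"][5])
d=get_image("scene");cv2.imwrite("pics/s12.png",cv2.resize(cv2.cvtColor(d["img"],cv2.COLOR_RGB2BGR)[240:320,120:200],None,fx=7.5,fy=7.5,interpolation=cv2.INTER_CUBIC))
E
```

```text
t 23.02 pos [ 0.5064 -0.2813  0.1352] jaw deg 177.9 tilt 0.03 F [ 4.1  2.4 -1.1] w 0.202 j6 2.62
[ 0.70761152 -0.94849915  0.00241042] 2.618598178967102
```

View pics/s12.png

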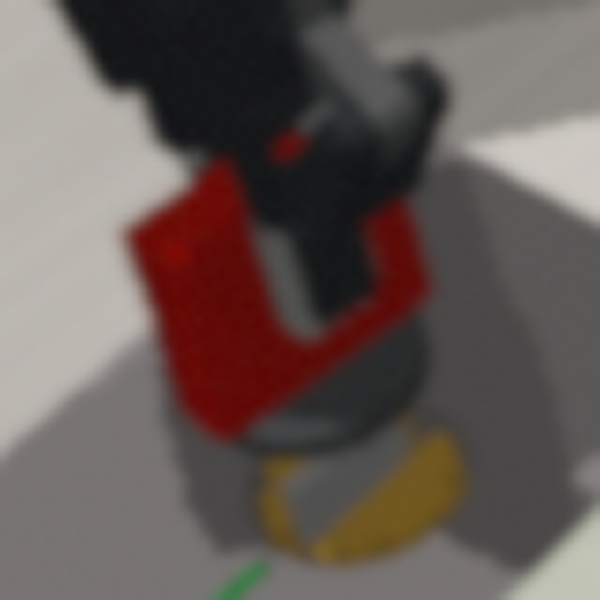

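Emit:
play_rows --delta_rot '[[0.005,0,0],[0.01,0,0],[0.01,0,0],[0.01,0,0]]' --slide '[[0,0,0],[0,0,0],[0,0,0],[0,0,0]]' --jaw '[-1,-1,-1,-1]'

```text
clock: 23.58
ee_pos: [0.5065, -0.2814, 0.1352]
orientation: [-1.136, 1.254, 1.135]
wrist_force: [5.7, 3.4, -1.2]
width: 0.204
```

```bash
python3 - <<'E'
from p import *
from h import *
s_,R=state();print(s_["moment"],s_["joint_positions"][5],s_["effort"][5])
E
```

```text
t 23.57 pos [ 0.5065 -0.2814  0.1352] jaw deg 174.32 tilt 0.05 F [ 5.7  3.4 -1.2] w 0.204 j6 2.68
[ 0.76862336 -1.18527695  0.39334925] 2.6811467577733543 0.42907400988042355
```

Emit:
play_rows --delta_rot '[[0.005,0,0],[0.005,0,0],[0.005,0,0]]' --slide '[[0,0,0],[0,0,0],[0,0,0]]' --jaw '[-1,-1,-1]'

```text
clock: 23.95
ee_pos: [0.5065, -0.2814, 0.1352]
orientation: [-1.113, 1.268, 1.112]
wrist_force: [5.9, 3.4, -1.5]
width: 0.198
```

```bash
python3 - <<'E'
from p import *
from h import *
s_,R=state();print(s_["moment"],s_["joint_positions"][5],s_["effort"][5])
d=get_image("scene");cv2.imwrite("pics/s13.png",cv2.resize(cv2.cvtColor(d["img"],cv2.COLOR_RGB2BGR)[240:320,120:200],None,fx=7.5,fy=7.5,interpolation=cv2.INTER_CUBIC))
E
```

```text
t 23.95 pos [ 0.5065 -0.2814  0.1352] jaw deg 172.54 tilt 0.04 F [ 5.9  3.4 -1.5] w 0.198 j6 2.71
[ 0.79932022 -1.30501206  0.79139512] 2.7123719835604105 0.7172224670648575
```

View pics/s13.png

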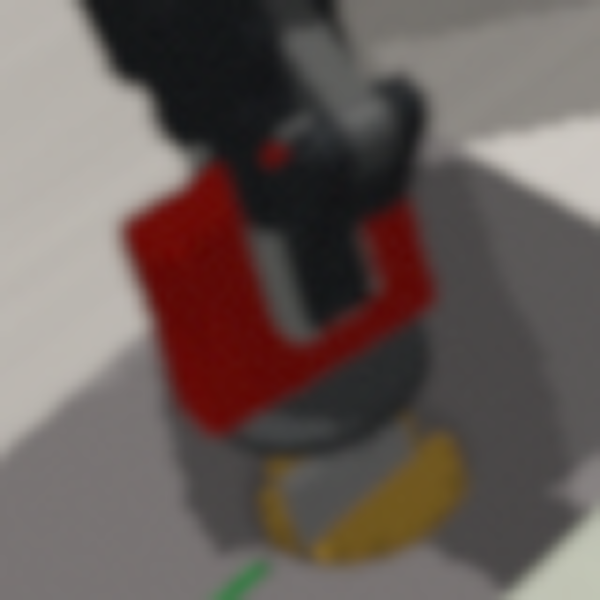

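Emit:
play_rows --delta_rot '[[-0.01,0,0],[-0.02,0,0],[-0.03,0,0],[-0.03,0,0]]' --slide '[[0,0,0],[0,0,0],[0,0,0],[0,0,0]]' --jaw '[-1,-1,-1,-1]'

```text
clock: 24.5
ee_pos: [0.5057, -0.2814, 0.135]
orientation: [-1.251, 1.182, 1.252]
wrist_force: [0.6, 1.0, -1.1]
width: 0.202
```

```bash
python3 - <<'E'
from p import *
from h import *
s_,R=state();print(s_["moment"],s_["joint_positions"][5],s_["effort"][5])
E
```

```text
t 24.5 pos [ 0.5057 -0.2814  0.135 ] jaw deg -176.71 tilt 0.04 F [ 0.6  1.  -1.1] w 0.202 j6 2.52
[-0.05794584  0.03128558  0.0096051 ] 2.5246097412770183 -1.2037374079227448
```

Forces and moments are near zero, so the blade is free in the slot. I'll lift straight up.

Emit:
play_rows --delta_rot '[[0,0,0],[0,0,0],[0,0,0],[0,0,0],[0,0,0]]' --slide '[[-0.05,0,0],[-0.12,0,0],[-0.25,0,0],[-0.42,0,0],[-0.42,0,0]]' --jaw '[-1,-1,-1,-1,-1]'

```text
clock: 25.12
ee_pos: [0.507, -0.2818, 0.179]
orientation: [-1.254, 1.181, 1.249]
wrist_force: [0.2, 0.0, -1.4]
width: 0.203
```

```bash
python3 - <<'E'
from p import *
from h import *
plan([(.485,-.185,.177,-130)])
d=get_image("scene");cv2.imwrite("pics/s14.png",cv2.resize(cv2.cvtColor(d["img"],cv2.COLOR_RGB2BGR)[200:340,90:230],None,fx=4,fy=4,interpolation=cv2.INTER_CUBIC))
E
```

```text
t 25.12 pos [ 0.507  -0.2818  0.179 ] jaw deg -176.7 tilt 0.18 F [ 0.2  0.  -1.4] w 0.203 j6 2.52
(0.485, -0.185, 0.177, -130) rot [-0.1297, -0.0004, 0.0003] slide [0.018, 0.164, 0.979]
```

View pics/s14.png

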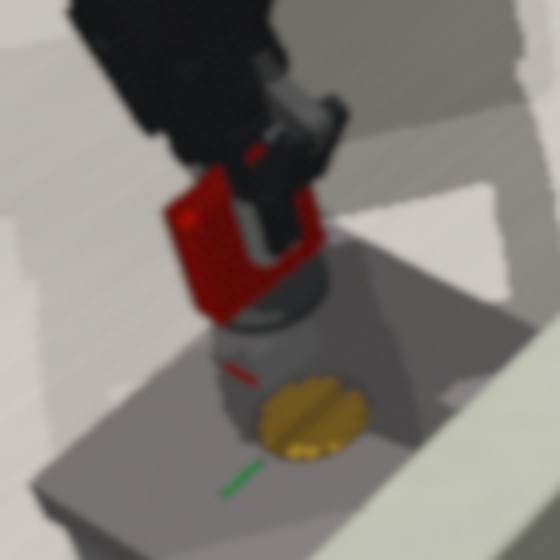

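Emit:
play_rows --delta_rot '[[-0.025,0,0],[-0.05,0,0],[-0.075,0,0],[-0.1,0,0],[-0.13,0,0],[-0.13,0,0]]' --slide '[[0,0.03,0.2],[0,0.06,0.4],[0,0.1,0.6],[0,0.13,0.8],[0,0.164,0.98],[0,0.164,0.98]]' --jaw '[-1,-1,-1,-1,-1,-1]'

```text
clock: 25.92
ee_pos: [0.4835, -0.1834, 0.1768]
orientation: [-1.818, 0.658, 1.82]
wrist_force: [0.2, -0.7, -2.0]
width: 0.208
```

```bash
python3 - <<'E'
from p import *
plan([(.462,-.09,.177,-86)])
E
```

```text
t 25.93 pos [ 0.4835 -0.1834  0.1768] jaw deg -129.81 tilt 0.06 F [ 0.2 -0.7 -2. ] w 0.208 j6 1.84
(0.462, -0.09, 0.177, -86) rot [-0.1217, 0.0002, 0.0] slide [-0.002, -0.58, 0.763]
```

Emit:
play_rows --delta_rot '[[-0.025,0,0],[-0.05,0,0],[-0.075,0,0],[-0.1,0,0],[-0.122,0,0],[-0.122,0,0]]' --slide '[[0,-0.12,0.15],[0,-0.24,0.31],[0,-0.36,0.47],[0,-0.48,0.63],[0,-0.58,0.763],[0,-0.58,0.763]]' --jaw '[-1,-1,-1,-1,-1,-1]'

```text
clock: 26.68
ee_pos: [0.4627, -0.0907, 0.177]
orientation: [2.187, 0.074, -2.187]
wrist_force: [0.2, -0.1, -0.7]
width: 0.203
```

```bash
python3 - <<'E'
from p import *
plan([(.4393,.0107,.177,-41.5)])
E
```

```text
t 26.68 pos [ 0.4627 -0.0907  0.177 ] jaw deg -86.1 tilt 0.01 F [ 0.2 -0.1 -0.7] w 0.203 j6 1.24
(0.4393, 0.0107, 0.177, -41.5) rot [-0.1239, 0.0, 0.0] slide [0.0, -1.028, 0.165] TOO FAR
```

Emit:
play_rows --delta_rot '[[-0.025,0,0],[-0.05,0,0],[-0.075,0,0],[-0.1,0,0],[-0.124,0,0],[-0.124,0,0],[-0.124,0,0]]' --slide '[[0,-0.2,0.03],[0,-0.4,0.06],[0,-0.6,0.1],[0,-0.8,0.13],[0,-1,0.165],[0,-1,0.165],[0,-1,0.165]]' --jaw '[-1,-1,-1,-1,-1,-1,-1]'

```text
clock: 27.55
ee_pos: [0.4398, 0.0069, 0.1771]
orientation: [1.721, 0.772, -1.721]
wrist_force: [0.6, 0.0, -0.9]
width: 0.204
```

```bash
python3 - <<'E'
from p import *
from h import *
plan([(.4393,.0107,.153,-41.5)])
d=get_image("scene");np.savez("scene15.npz",**d);s=Cam(d);s_=sense()
k=np.radians(48.5);u=np.array([np.cos(k),np.sin(k),0])
p=s_["ee_pos"];c=p+.0012*u-[0,0,.077]
pts=[c-.015*u,c+.015*u,c+[0,0,.024]-.015*u,c+[0,0,.024]+.015*u]
B=cv2.resize(cv2.cvtColor(d["img"],cv2.COLOR_RGB2BGR)[140:220,220:300],None,fx=7.5,fy=7.5,interpolation=cv2.INTER_CUBIC)
for q in s.proj(pts): cv2.circle(B,tuple(((q-[220,140]+.5)*7.5-.5).astype(int)),4,(0,255,0),1)
cv2.imwrite("pics/s15.png",B)
E
```

```text
t 27.55 pos [0.4398 0.0069 0.1771] jaw deg -41.64 tilt 0.03 F [ 0.6  0.  -0.9] w 0.204 j6 0.67
(0.4393, 0.0107, 0.153, -41.5) rot [-0.0004, -0.0, -0.0001] slide [0.241, -0.03, -0.025]
```

View pics/s15.png

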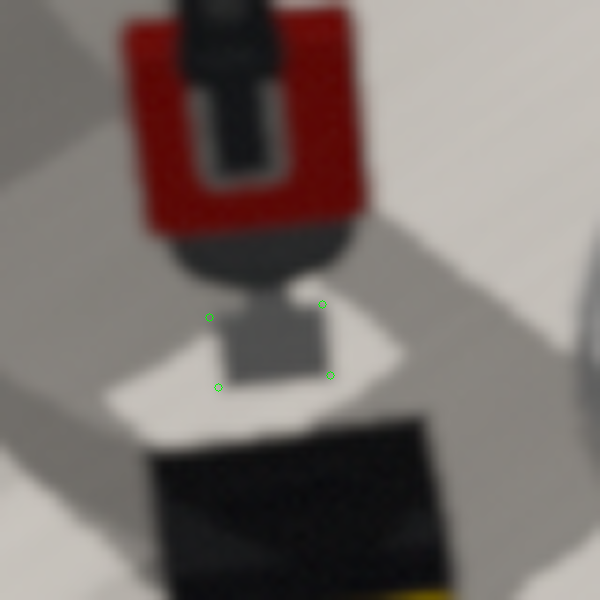

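Emit:
play_rows --delta_rot '[[0,0,0],[0,0,0],[0,0,0],[0,0,0]]' --slide '[[0,-0.03,-0.025],[0.12,-0.03,-0.025],[0.24,-0.03,-0.025],[0.24,-0.03,-0.025]]' --jaw '[-1,-1,-1,-1]'

```text
clock: 28.1
ee_pos: [0.4377, 0.0115, 0.1518]
orientation: [1.716, 0.778, -1.72]
wrist_force: [0.0, 0.2, -1.1]
width: 0.203
```

```bash
python3 - <<'E'
from p import *
from h import *
plan([(.4393,.0107,.134,-41.5)])
for n in("scene","top"):
    d=get_image(n)
    a=(slice(140,240),slice(200,300)) if n=="scene" else (slice(240,340),slice(260,360))
    cv2.imwrite(f"pics/{n}16.png",cv2.resize(cv2.cvtColor(d["img"],cv2.COLOR_RGB2BGR)[a],(600,600),interpolation=cv2.INTER_CUBIC))
E
```

```text
t 28.1 pos [0.4377 0.0115 0.1518] jaw deg -41.35 tilt 0.14 F [ 0.   0.2 -1.1] w 0.203 j6 0.68
(0.4393, 0.0107, 0.134, -41.5) rot [0.0004, 0.0002, 0.0003] slide [0.178, 0.017, -0.005]
```

View pics/scene16.png

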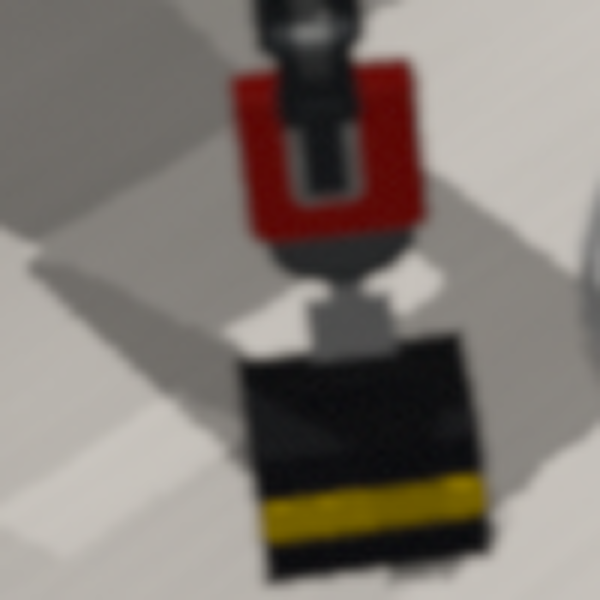

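Emit:
play_rows --delta_rot '[[0,0,0],[0,0,0]]' --slide '[[0,0,0],[0,0,0]]' --jaw '[-1,-1]'

```text
clock: 28.45
ee_pos: [0.4388, 0.0115, 0.1533]
orientation: [1.718, 0.776, -1.717]
wrist_force: [-0.4, -0.1, -1.2]
width: 0.206
```

```bash
python3 - <<'E'
from p import *
plan([(.4393,.0107,.134,-41.5)])
E
```

```text
t 28.45 pos [0.4388 0.0115 0.1533] jaw deg -41.33 tilt 0.03 F [-0.4 -0.1 -1.2] w 0.206 j6 0.68
(0.4393, 0.0107, 0.134, -41.5) rot [0.0005, -0.0001, -0.0001] slide [0.193, 0.009, 0.003]
```

Emit:
play_rows --delta_rot '[[0,0,0],[0,0,0],[0,0,0],[0,0,0],[0,0,0],[0,0,0],[0,0,0]]' --slide '[[0,0.009,0.003],[0.06,0.009,0.003],[0.12,0.009,0.003],[0.17,0.009,0.003],[0.21,0.009,0.003],[0.25,0.009,0.003],[0.25,0.009,0.003]]' --jaw '[-1,-1,-1,-1,-1,-1,-1]'

```text
clock: 29.32
ee_pos: [0.4389, 0.0107, 0.1278]
orientation: [1.717, 0.777, -1.718]
wrist_force: [0.5, -0.1, -1.2]
width: 0.206
```

Emit:
play_rows --delta_rot '[[0,0,0],[0,0,0],[0,0,0],[0,0,0],[0,0,0],[0,0,0]]' --slide '[[0.05,0,0],[0.1,0,0],[0.14,0,0],[0.17,0,0],[0.2,0,0],[0.2,0,0]]' --jaw '[-1,-1,-1,-1,-1,-1]'

```text
clock: 30.08
ee_pos: [0.439, 0.0107, 0.1079]
orientation: [1.717, 0.777, -1.718]
wrist_force: [-1.6, -1.1, -0.9]
width: 0.206
```

Emit:
play_rows --delta_rot '[[0,0,0],[0,0,0],[0,0,0],[0,0,0],[0,0,0],[0,0,0],[0,0,0]]' --slide '[[0.04,0,0],[0.08,0,0],[0.12,0,0],[0.16,0,0],[0.19,0,0],[0.21,0,0],[0.21,0,0]]' --jaw '[-1,-1,-1,-1,-1,-1,-1]'

```text
clock: 30.95
ee_pos: [0.4391, 0.0107, 0.087]
orientation: [1.718, 0.777, -1.718]
wrist_force: [0.6, -0.2, -1.4]
width: 0.199
```

```bash
python3 - <<'E'
from p import *
s_,_=state();print(s_["moment"])
E
```

```text
t 30.95 pos [0.4391 0.0107 0.087 ] jaw deg -41.33 tilt 0.01 F [ 0.6 -0.2 -1.4] w 0.199 j6 0.68
[-0.00659065 -0.03256882  0.01153589]
```

Down another 1.5 mm (seating it), then I'll open gently.

Emit:
play_rows --delta_rot '[[0,0,0],[0,0,0],[0,0,0]]' --slide '[[0.008,0,0],[0.015,0,0],[0.015,0,0]]' --jaw '[-1,-1,-1]'

```text
clock: 31.32
ee_pos: [0.4391, 0.0107, 0.0856]
orientation: [1.718, 0.777, -1.718]
wrist_force: [0.6, -0.5, -1.1]
width: 0.205
```

Emit:
play_rows --delta_rot '[[0,0,0],[0,0,0],[0,0,0],[0,0,0],[0,0,0],[0,0,0]]' --slide '[[0,0,0],[0,0,0],[0,0,0],[0,0,0],[0,0,0],[0,0,0]]' --jaw '[-0.55,-0.5,-0.3,0,0.3,0.3]'

```text
clock: 32.08
ee_pos: [0.4391, 0.0107, 0.0856]
orientation: [1.718, 0.777, -1.718]
wrist_force: [-0.5, -1.4, -0.1]
width: 0.651
```

```bash
python3 - <<'E'
from p import *
from h import *
state()
d=get_image("scene")
cv2.imwrite("pics/s17.png",cv2.resize(cv2.cvtColor(d["img"],cv2.COLOR_RGB2BGR)[140:240,200:300],(600,600),interpolation=cv2.INTER_CUBIC))
E
```

```text
t 32.08 pos [0.4391 0.0107 0.0856] jaw deg -41.33 tilt 0.0 F [-0.5 -1.4 -0.1] w 0.651 j6 0.68
```

View pics/s17.png

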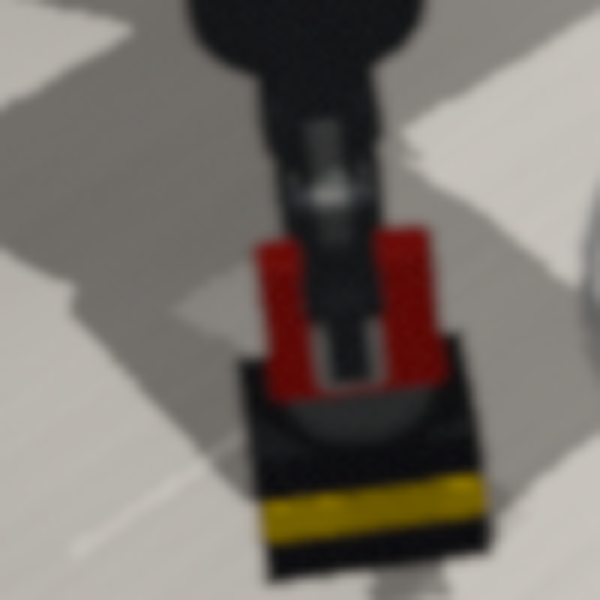

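Key hangs home. I'll retreat up.

Emit:
play_rows --delta_rot '[[0,0,0],[0,0,0],[0,0,0],[0,0,0],[0,0,0]]' --slide '[[-0.1,0,0],[-0.3,0,0],[-0.7,0,0],[-1,0,0],[-1,0,0]]' --jaw '[0.6,0.6,0.6,0.6,0.6]'

```text
clock: 32.75
ee_pos: [0.4405, 0.0107, 0.188]
orientation: [1.721, 0.775, -1.713]
wrist_force: [-0.9, -0.1, -0.4]
width: 0.802
```

Emit:
play_rows --delta_rot '[[0,0,0],[0,0,0],[0,0,0],[0,0,0]]' --slide '[[-0.3,0.4,0.4],[-0.6,0.8,0.4],[-0.6,1,0.4],[-0.6,1,0.4]]' --jaw '[0.6,0.6,0.6,0.6]'

```text
clock: 33.25
ee_pos: [0.4879, -0.0858, 0.2446]
orientation: [1.718, 0.777, -1.719]
wrist_force: [-0.6, -0.2, -0.7]
width: 0.803
```

```bash
python3 - <<'E'
from p import *
from h import *
state()
for n in("top","scene"):
    d=get_image(n);np.savez(n+"20.npz",**d);cv2.imwrite(f"pics/{n}20.png",cv2.cvtColor(d["img"],cv2.COLOR_RGB2BGR))
t=Cam(np.load("top20.npz"));t0=Cam(np.load("top0.npz"))
for c in(t0,t):
    for bx in((290,265,345,320),):
        m=c.mask((0,120,60),(8,255,255),bx)|c.mask((172,120,60),(180,255,255),bx)
        if m.any():print("key",rect(c,big(m),.124))
    for nm,lo,hi,bx in(("red bottle",(0,120,60),(8,255,255),(225,190,265,235)),("cup",(100,120,40),(125,255,255),(180,175,225,225)),("brushgreen",(45,60,50),(85,255,255),(318,180,365,205)),("canister",(45,40,20),(90,255,200),(280,120,325,175)),("tub",(100,120,40),(125,255,255),(180,250,250,310))):
        m=c.mask(lo,hi,bx);ys,xs=np.nonzero(m);print(nm,len(xs),xs.mean().round(1) if len(xs) else "",ys.mean().round(1) if len(xs) else "")
m=t.mask((100,120,40),(125,255,255),(180,250,250,310))
if m.any():print("tub",rect(t,big(m),.075))
E
```

```text
t 33.25 pos [ 0.4879 -0.0858  0.2446] jaw deg -41.4 tilt 0.06 F [-0.6 -0.2 -0.7] w 0.803 j6 0.49
key ((439.6793212890625, 10.811193466186523), (58.55891418457031, 17.82624626159668), 46.69448471069336)
red bottle 303 247.2 213.3
cup 290 203.9 200.3
brushgreen 218 340.7 193.8
canister 91 304.7 153.9
tub 0  
key ((450.21954345703125, 24.312192916870117), (24.447261810302734, 17.898052215576172), 46.67290115356445)
red bottle 298 247.2 213.2
cup 287 204.0 200.3
brushgreen 117 335.8 193.4
canister 87 305.6 154.0
tub 962 212.0 289.7
tub ((440.30450439453125, 253.71392822265625), (108.36650085449219, 50.37893295288086), 89.71878814697266)
```

View pics/scene20.png

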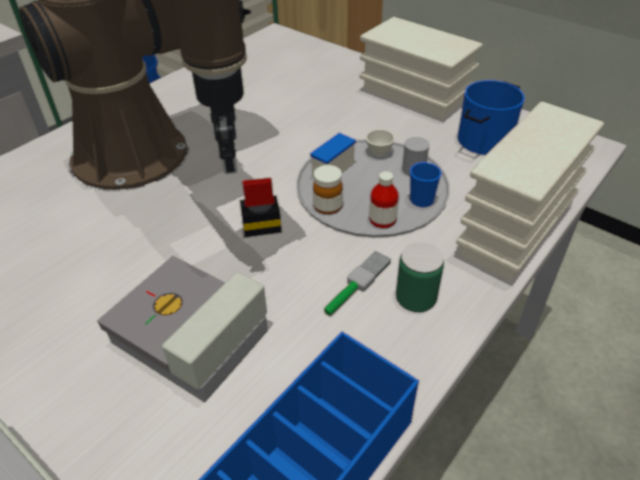

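View pics/top20.png

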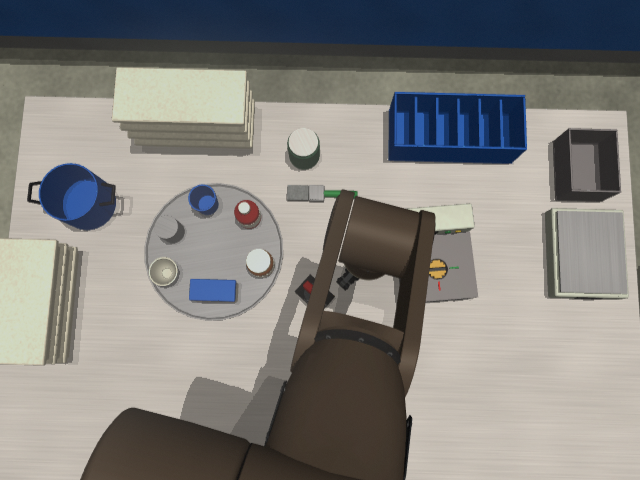

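```bash
python3 - <<'E'
from h import *
s=Cam(np.load("scene20.npz"));t=Cam(np.load("top20.npz"))
f=lambda c,a,b:cv2.resize(cv2.cvtColor(c.img,cv2.COLOR_RGB2BGR)[b:b+50,a:a+50],(400,400),interpolation=cv2.INTER_CUBIC)
cv2.imwrite("pics/f.png",np.hstack([f(s,142,278),f(s,235,165)]))
gx,gy=np.meshgrid(np.arange(-45,45.1,.5),np.arange(-45,45.1,.5))
q=s.proj(np.c_[.506+gx.ravel()/1e3,-.2825+gy.ravel()/1e3,np.full(gx.size,.069)]).astype(np.float32)
im=cv2.remap(s.img,q[:,0].reshape(gx.shape),q[:,1].reshape(gx.shape),cv2.INTER_CUBIC)
cv2.imwrite("pics/f2.png",cv2.resize(cv2.cvtColor(im,cv2.COLOR_RGB2BGR),None,fx=3,fy=3))
E
```

```text
(no output)
```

View pics/f.png

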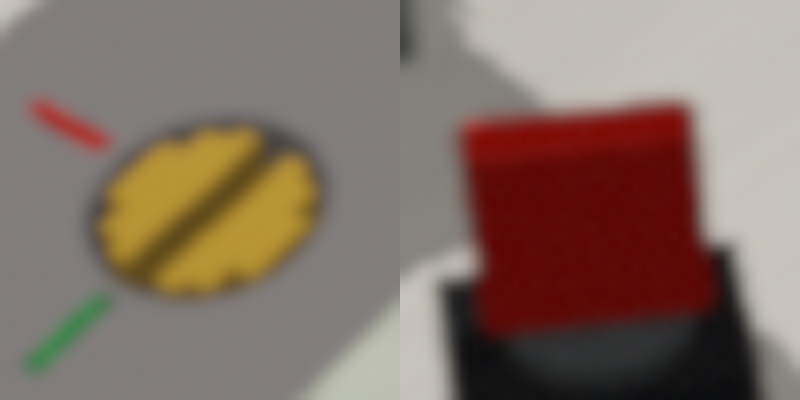

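View pics/f2.png

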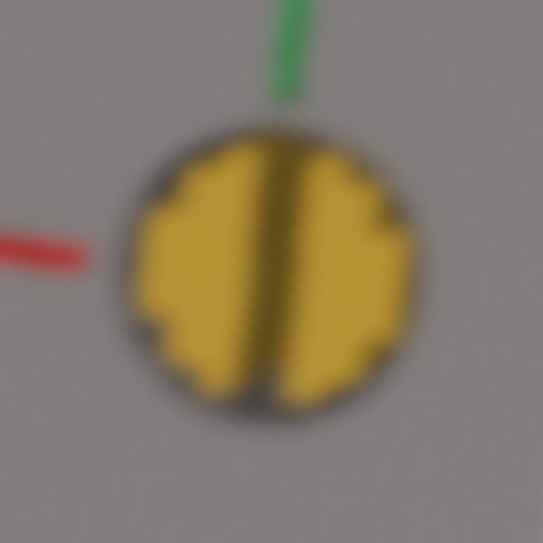

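```bash
python3 -c "
from cell import *
print(hand_in())"
```

```text
the job is handed in; nothing more can be done
None
```

I moved the tub to the tray, turned the lock home with the key and hung the key back in its holder. I handed the job in at about 33 s on the robot's clock; `hand_in()` gives no verdict.

What my last checks showed:

- **Tub:** it stands upright on the tray at about (0.440, 0.254), roughly 100 mm from the tray's centre. The planned gap to the bowl and the jar was about 35 mm. The wrist read about 22 N when it touched down, below the 40 N limit.
- **Lock:** I turned it until the torque rose steeply from about 0.06 to 0.79 N m, which means it was against the stop. In the last picture the slot lies along the green line.
- **Key:** it hangs upright with its collar on the top of the holder, in its starting position as far as the scene camera shows. The arm hid most of the key in the last top view, so I did not measure its position again there.
- **Other things:**
  - The bottle and cup are within about 0.1 pixel of where they started.
  - The canister's centre differs by about 1 pixel.
  - The arm covered part of the brush in the top view, so its pixel count there disagrees. It looks unmoved in the scene view.
  - The jar, bowl and shaker look unmoved in the pictures, but I did not measure them.
- **Arm:** it was clear of everything at hand-in, with wrist force near zero.

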